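Hang the garnish caddy on the slotted rail

TASK

Hang the white caddy that has a tongue on its back in the free stretch of the slotted steel rail, beside the caddy already hanging there: lift it by its upright handle, tilt its front up, slip the tongue through the groove, then swing the front down until the caddy hangs level with its back flat against the rail, and let go. Leave the plain caddy without a tongue where it stands.

Things in the scene. Friction and masses are not known exactly. Their poses are not given: they have to be found in the camera images.
- caddy: Open white plastic box to hang, 90 (x) x 100 (y) x 60 mm tall, 0.2 to 0.3 kg, upright on the counter. Origin: centre of underside, z up, +x front, -x back (tongue side, back face x=-45). Handle: upright plate on the centre line, x=-30 to 30, 12 mm thick in y, top at z=110: pinch it across y at z=85, above the rim.
- tongue_tip (a point): Middle of the top end of the caddy's tongue, (-63, 0, 91) mm in the caddy's frame. Tongue 60 mm wide in y: a level neck, underside z=52, runs back 8 mm from the back face (x=-45 to -53); then an 8 mm thick, 40 mm long plate rises up and back, leaning 20 degrees back from upright, rear top edge x=-67, z=90.
- rail: Fixed hollow steel rail, 390 mm long. Origin: on the counter, in the plane of its front face, mid free stretch (y=-135 to 135 mm; a fixed caddy hangs at y=140 to 240). +x points out of the face, y along it, z up. Face sheet 6 mm thick; rail top z=158; hollow behind, x=-6 to -58. Hung home, the caddy's origin is at about (45, y, 58), axes parallel, back face on the rail's face, neck on the sill.
- groove (a point): Groove sill, on the face at mid free stretch: (0, 0, 110) mm in the rail's frame. The opening runs the rail's whole length, sill z=110, upper edge z=138. The tongue cannot enter level. Tilted front up 25 to 45 degrees it goes in back and up along the tongue, about 5 mm spare each way; keep the neck 5 to 10 mm above the sill, lowering it as the front swings down.
- plain_caddy: Bystander: the same white box with the same handle but a plain flat back, no tongue. Origin: centre of its underside. Leave it where it stands.

How it is judged:
By the outcome, as a careful person would: the job done as asked, in the order asked, and still so for the second after the job is handed in, with the robot touching nothing.
It also fails if it takes over 53 s, if anything falls off the work surface, if the arm or the gripper's body presses on something with over 40 N, if the wrist force passes 120 N, or if a joint passes its speed limit or range.

ROBOT

A 7-joint arm with a two-finger parallel gripper is mounted at the origin on the work surface. World frame = base frame: x ahead of the robot, y to its left, z up, the work surface at z = 0. Lengths are in m, angles in rad, forces in N, time in s.
With the tool pointing down it reaches from about 0.35 to 0.9 m from the base axis. Payload 7.2 kg.
Tool frame: the origin (TCP) lies at the very end of the fingers, on their centre line; the grasp point (between the pads) lies 19 mm behind it; y points along the fingers, z is the direction in which the jaws open and shut, and the axes are right-handed (so a half turn about y gives the same grasp; the last joint's range is limited). The gripper opens to 88 mm and grips with 3 to 60 N. Pads are 20 mm wide; open, the fingers measure 115 mm over their backs; the gripper's body (75 mm by 178 mm) begins 61 mm behind the grasp point.
Start: joints at [1.245, 0.411, -0.013, 1.596, 0.006, 1.134, -0.082], TCP at [0.159, -0.604, 0.223] pointing down, gripper open.
Joint ranges: [-2.95, 2.95], [-0.29, 1.99], [-1.47, 1.44], [0.14, 2.54], [-1.03, 4.17], [0.13, 1.85], [-2.86, 2.86]. Speed limits (rad/s): [2.39, 2.39, 3.01, 3.01, 3.14, 3.14, 3.14].

INTERFACE

Orientations are given as a unit quaternion [w, x, y, z].
In Python, from rig import * gives the robot as it stands. The module is installed in compiled form; this text tells all that it offers.
- The arm moves only by the shell command python3 -m crank 'ROWS' [FORCE]. ROWS is JSON, a list that holds one entry, the list of rows, each a list of 7 numbers: the opening, from 0 (shut) to 1 (fully open), then the shift along the tool's x, y, z in cm, then the turn, a rotation vector about the tool's x, y, z in rad. A call has 1 to 12 rows; each row is the pose to reach, as a shift and turn from the pose commanded when the call began, along the tool's axes at that moment; what a row does not reach only later rows make up. A row lasts 1/12 s, in which the tool goes at most 41.7 mm and 7.16 degrees, less where a joint would pass 70% of its speed; a pose out of reach is approached as far as the arm can. A call with a gripper value outside its range is refused whole. The fingers move at their own pace and stop on an object; FORCE is the grip in N (left out, the last holds). Time passes only in rows, so rows that repeat a pose let the fingers close. It gives the time, the measured TCP pose, the force and the opening at its end, in the units of the state.
- get_state(): the state, without advancing time (a new reading comes with each control period).
- read_camera(name): name is "scene" or "side" or "wrist"; returns the picture (480x640x3 uint8, red, green, blue); there is no depth.
- get_calibration(name): a dict with "camera_matrix" (3x3 intrinsics, pixels), "k1" (the pictures are not rectified: a ray, as slopes to the right and down, at radius r is drawn at 1 + k1 r^2 times it, then the intrinsics apply), "cam_to_world" (4x4, takes a point from camera to world coordinates); the wrist camera has in their place "mount" (4x4, takes a point from camera to tool coordinates, whose origin is the TCP and whose axes are the tool frame's). Camera axes: x right, y up, looking along -z (the intrinsics and any distortion apply to the point x, -y, -z); pixel columns grow to the right and rows downward; lengths in m; the calibration is good to about 2 mm. A picture is of the moment at which its call begins: read the wrist's pose just before it. get_calibration takes no time and is no camera call.
- job_done(): hands the job in, once; it reports no verdict.
The state is a dict: "clock": time; "q": joint angles; "joint_velocities": joint speeds; "joint_torque": joint torques, N m; "tcp_pos": TCP position; "tool_rot": TCP orientation; "wrist_force": force on the tool from outside, world axes, zero at the start; "moment": the same for the moment, N m; "finger_gap": finger opening in m.
Only numpy, scipy, OpenCV 4.12 (cv2) and the standard library are available. Lean on these libraries where they do the work, as an engineer would, in place of code of your own. Each camera call takes 0.05 s, during which the arm holds its last target.

## Working session

There is one attempt and no reset: what is moved stays moved. The work goes in short steps, Python scripts to look and compute and a shell command to move; the robot and the scene stay as the last step left them, time stands still between calls to the robot, and variables do not carry over. Pictures are saved under pics/ and viewed, and the job is handed in when it is done.

```bash
mkdir -p pics
python3 - <<'E'
from rig import *
import cv2
s=get_state(); print(s)
for n in ["scene","side","wrist"]:
    c=get_calibration(n); print(n,c)
    cv2.imwrite(f"pics/{n}0.png",read_camera(n)[:,:,::-1])
E
```

```text
{'clock': 0.0, 'q': array([ 1.24481541,  0.41190695, -0.01272491,  1.59703062,  0.00559695,
        1.1342953 , -0.08218574]), 'joint_velocities': array([-2.06610813e-04,  5.12357404e-04,  4.19512060e-04, -6.25329341e-04,
        1.87144798e-03,  9.76003263e-05, -1.15223718e-03]), 'joint_torque': array([ 3.35664799e-04, -5.87948442e+01,  6.42386992e-01, -2.91076165e+01,
       -5.36917860e-02,  1.84989301e-02,  1.22810611e-04]), 'tcp_pos': array([ 0.15917444, -0.60387211,  0.22181011]), 'tool_rot': array([ 0.0907946 , -0.09101431,  0.70179553, -0.70068236]), 'wrist_force': array([ 0.03955484, -0.64157972, -0.60396929]), 'moment': array([ 0.00106982, -0.07349958,  0.02801802]), 'finger_gap': 0.08828086250088424}
scene {'camera_matrix': array([[614.12578638,   0.        , 317.34201535],
       [  0.        , 614.12578638, 236.34538477],
       [  0.        ,   0.        ,   1.        ]]), 'k1': -0.07207076058124003, 'cam_to_world': array([[-0.12570295, -0.54075304,  0.83173609,  1.48838235],
       [ 0.99195317, -0.08126118,  0.09708513,  0.02394692],
       [ 0.01508878,  0.83724714, 
[... 415 characters left out ...]
738,  0.35711739],
       [ 0.00701193,  0.63862006,  0.76949025,  0.78943279],
       [ 0.        ,  0.        ,  0.        ,  1.        ]])}
wrist {'camera_matrix': array([[386.62184845,   0.        , 316.16342994],
       [  0.        , 386.62184845, 244.35932685],
       [  0.        ,   0.        ,   1.        ]]), 'k1': 0.018727124234764653, 'mount': array([[-4.21585349e-04, -9.62976920e-01, -2.69583520e-01,
        -7.42139951e-02],
       [-1.32672421e-03,  2.69583846e-01, -9.62976007e-01,
        -1.61254789e-01],
       [ 9.99999031e-01, -4.83135929e-05, -1.39125739e-03,
         7.64635110e-04],
       [ 0.00000000e+00,  0.00000000e+00,  0.00000000e+00,
         1.00000000e+00]])}
```

View pics/scene0.png

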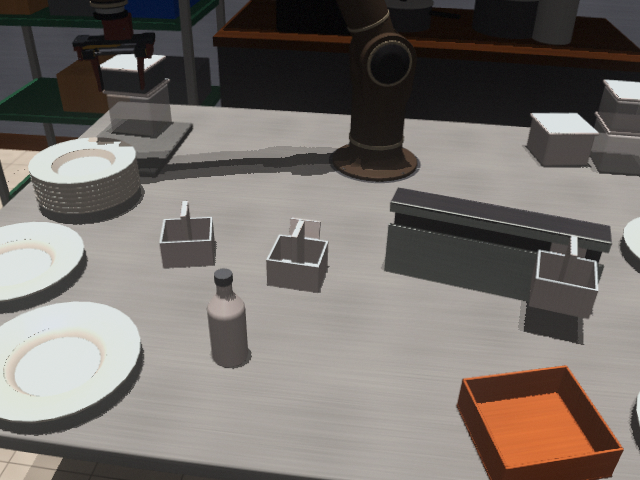

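View pics/side0.png

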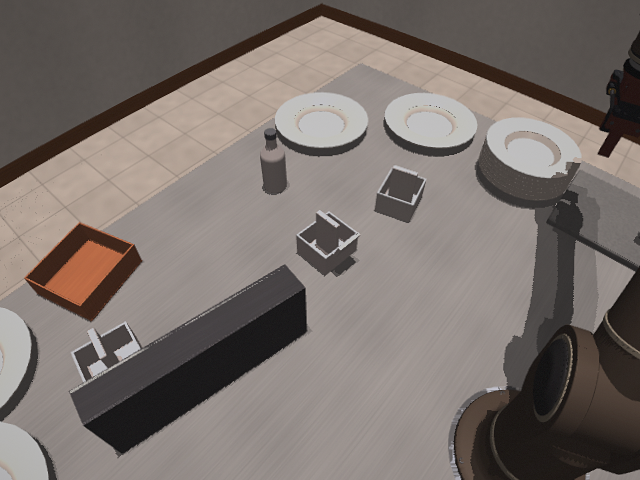

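View pics/wrist0.png

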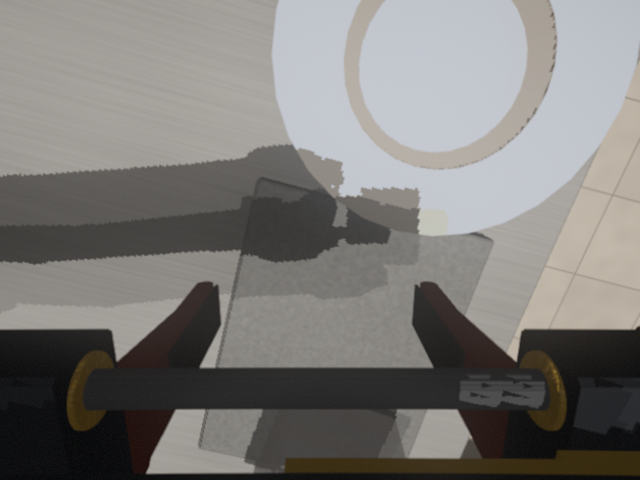

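The middle caddy (scene ~(298,262)) shows a tongue behind it at (305,228). The one at (187,240) looks plain. The rail runs from (390,195) to (608,240), with the fixed caddy at its right end. I'll enlarge these areas.

Run:
```python
import cv2
a=cv2.imread("pics/scene0.png"); b=cv2.imread("pics/side0.png")
cv2.imwrite("pics/c1.png",cv2.resize(a[200:300,140:340],None,fx=4,fy=4,interpolation=cv2.INTER_CUBIC))
cv2.imwrite("pics/c2.png",cv2.resize(a[180:330,375:625],None,fx=3.2,fy=3.2,interpolation=cv2.INTER_CUBIC))
cv2.imwrite("pics/c3.png",cv2.resize(b[155:285,280:440],None,fx=4.5,fy=4.5,interpolation=cv2.INTER_CUBIC))
cv2.imwrite("pics/c4.png",cv2.resize(b[255:465,60:320],None,fx=2.8,fy=2.8,interpolation=cv2.INTER_CUBIC))
```

```text
(no output)
```

View pics/c1.png

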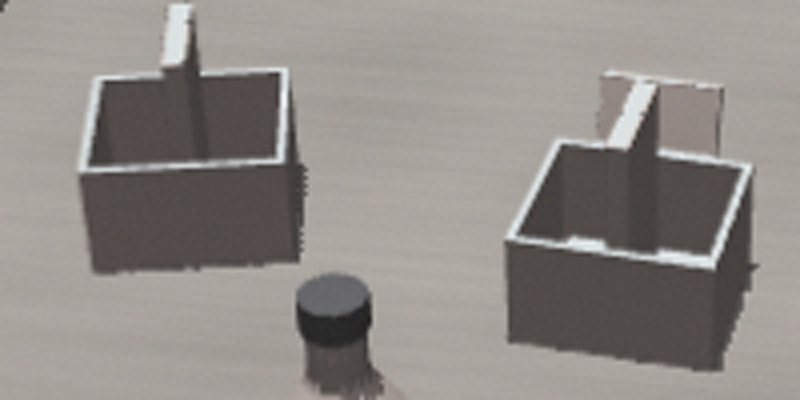

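View pics/c2.png

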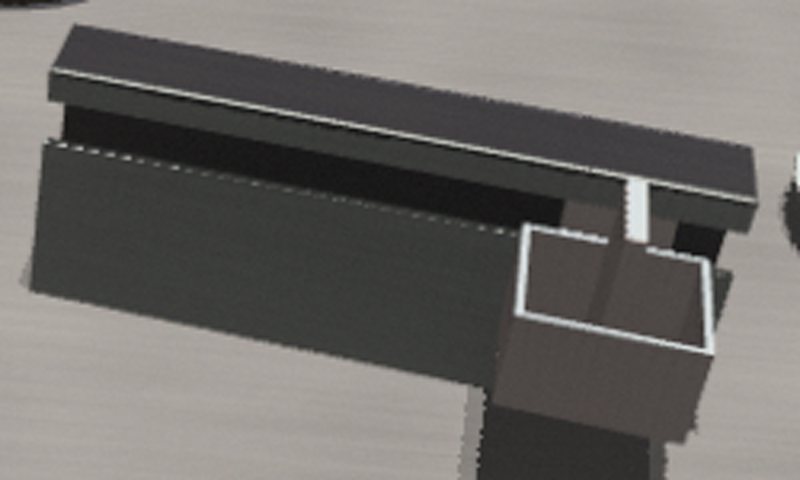

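View pics/c3.png

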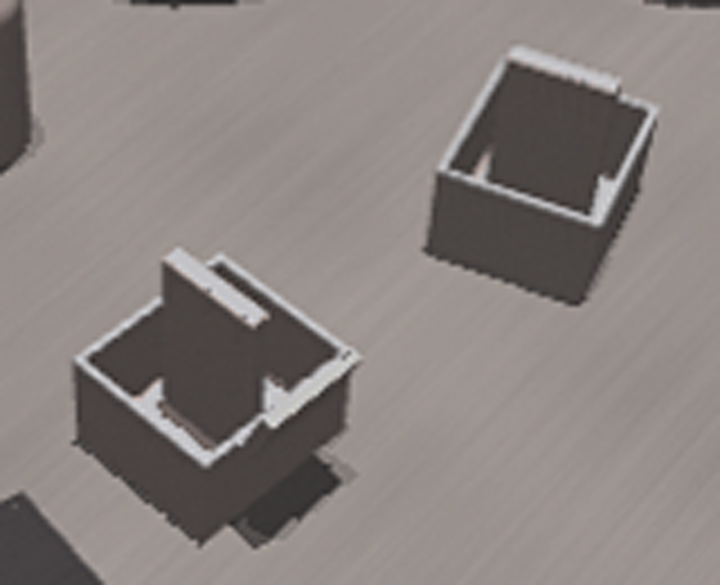

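View pics/c4.png

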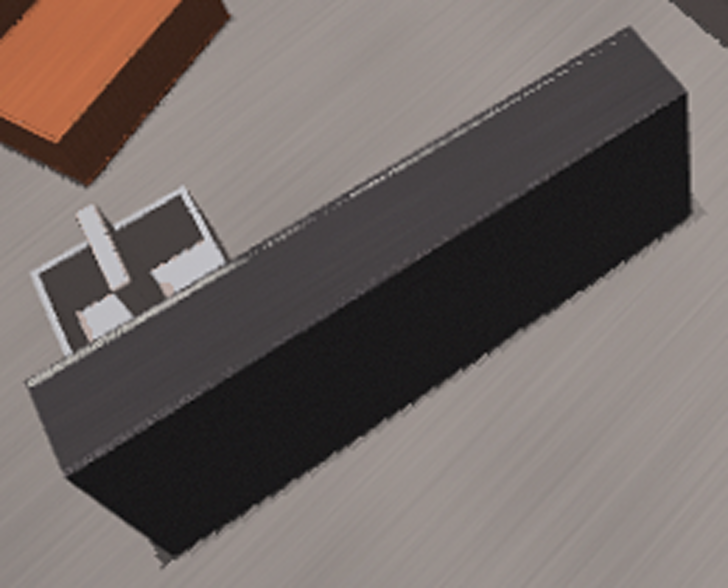

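Tongue confirmed on the middle caddy (crop 1: (602,72) to (722,87)), and the right-hand box in crop 3 has a plain back. Next I fit the poses from the corner pixels.

```bash
cat > h.py <<'E'
import numpy as np, cv2
from rig import *
from scipy.optimize import least_squares
from scipy.spatial.transform import Rotation as R
def proj(P,name,T=None):
    c=get_calibration(name)
    if T is None: T=c["cam_to_world"]
    p=(np.atleast_2d(P)-T[:3,3])@T[:3,:3]
    a=p[:,0]/-p[:,2]; b=-p[:,1]/-p[:,2]
    s=1+c["k1"]*(a*a+b*b); K=c["camera_matrix"]
    return np.c_[K[0,0]*a*s+K[0,2],K[1,1]*b*s+K[1,2]]
def crop(u,f,o): return (np.array(u,float)+.5)/f-.5+np.array(o)
def Rq(q): return R.from_quat([q[1],q[2],q[3],q[0]])
E
cat > fit.py <<'E'
from h import *
def wp(v,P):
    c,s=np.cos(v[2]),np.sin(v[2]); P=np.array(P,float)/1000
    return np.c_[v[0]+c*P[:,0]-s*P[:,1],v[1]+s*P[:,0]+c*P[:,1],P[:,2]]
def fit(obs,v0,n,yend=False):
    def f(v):
        r=[]
        for name,L in obs.items():
            P=np.array([l[0] for l in L],float)
            if yend: P[:,1]=np.where(abs(P[:,1])>900,np.where(P[:,1]>0,v[3]*1000,v[3]*1000-390),P[:,1])
            r.append((proj(wp(v,P),name)-np.array([l[1] for l in L])))
        return np.vstack(r)
    s=least_squares(lambda v:f(v).ravel(),v0,loss='soft_l1',f_scale=1.0)
    print(n,s.x,np.degrees(s.x[2])); print(np.round(f(s.x),1).tolist()); return s.x
c1=lambda u:crop(u,4,(140,200)); c2=lambda u:crop(u,3.2,(375,180)); c3=lambda u:crop(u,4.5,(280,155)); c4=lambda u:crop(u,2.8,(60,255))
sc=[((45,-50,60),c1((505,240))),((45,50,60),c1((715,268))),((-45,-50,60),c1((555,140))),((-45,50,60),c1((752,163))),((45,-50,0),c1((508,342))),((45,50,0),c1((720,370))),((-67,-30,90),c1((602,72))),((-67,30,90),c1((722,87))),((-30,6,110),c1((658,84))),((30,-6,110),c1((610,145)))]
si=[((45,50,60),c3((75,358))),((-45,50,60),c3((208,467))),((45,-50,60),c3((220,257))),((45,50,0),c3((75,442))),((-45,50,0),c3((200,545)))]
fit(dict(scene=sc,side=si),[.55,-.2,0],"caddy")
fit(dict(scene=sc),[.55,-.2,0],"caddy scene")
ps=[((45,-50,60),c1((80,173))),((45,50,60),c1((285,162))),((-45,-50,60),c1((97,78))),((-45,50,60),c1((288,70))),((45,-50,0),c1((95,272))),((45,50,0),c1((298,262)))]
fit(dict(scene=ps),[.5,-.4,0],"plain")
rs=[((0,-999,158),c2((50,68))),((0,999,158),c2((757,201))),((-58,-999,158),c2((75,25))),((-58,999,158),c2((752,150))),((0,-999,0),c2((30,290))),((0,-999,110),c2((45,140))),
((90,140,118),c2((518,315))),((90,240,118),c2((713,352))),((90,140,58),c2((493,403))),((90,240,58),c2((688,442)))]
rd=[((0,999,158),c4((27,385))),((-58,999,158),c4((67,475))),((-58,999,0),c4((172,558))),((0,-999,158),c4((630,28))),((-58,-999,158),c4((687,95))),((-58,-999,0),c4((690,213)))]
fit(dict(scene=rs,side=rd),[.5,.2,0,.245],"rail",True)
fit(dict(scene=rs),[.5,.2,0,.245],"rail scene",True)
fit(dict(side=rd),[.5,.2,0,.245],"rail side",True)
E
python3 fit.py
```

```text
caddy [ 0.53240485 -0.12486586 -0.07168099] -4.107018336599482
[[0.3, -0.1], [0.5, -0.2], [-0.2, -0.7], [0.2, -0.4], [0.5, -0.0], [-1.3, 0.0], [0.3, -1.1], [0.1, -1.4], [0.1, -1.1], [-1.3, -0.3], [-1.3, 0.6], [-0.8, -0.1], [-1.3, -1.1], [-0.3, -0.9], [0.6, -0.7]]
caddy scene [ 0.53395969 -0.12456301 -0.06896834] -3.9515945473242633
[[0.3, 0.5], [0.6, 0.3], [-0.3, -0.3], [0.2, 0.0], [0.5, 0.6], [-1.2, 0.5], [0.2, -0.7], [0.0, -1.0], [0.1, -0.7], [-1.3, 0.2]]
plain [ 0.49414707 -0.355552    0.24747378] 14.179203295813316
[[-0.2, 0.1], [0.5, 0.1], [-0.4, -0.3], [0.8, -0.8], [-0.2, 0.5], [-0.3, 0.1]]
rail [ 0.51868176  0.1751392  -0.21391445  0.25414166] -12.25639531985721
[[0.0, -0.3], [0.5, -0.6], [-0.6, -0.9], [0.4, -1.5], [-0.0, -0.9], [-0.4, -0.8], [-0.1, -1.7], [1.3, -0.5], [0.3, -1.2], [-0.4, -0.5], [-0.5, -0.4], [-1.5, -0.2], [-0.1, -1.4], [0.2, -0.2], [-0.8, -2.1], [-0.1, -0.1]]
rail scene [ 0.52105943  0.17446217 -0.21461334  0.25464072] -12.296438497110081
[[-0.1, 0.3], [0.8, 0.2], [-0.7, -0.3], [0.7, -0.7], [-0.2, -0.2], [-0.5, -0.2], [-0.4, -0.8], [1.2, 0.4], [0.1, -0.3], [-0.6, 0.5]]
rail side [ 0.52829494  0.22545474 -0.21325954  0.20271365] -12.218871814579105
[[-0.1, 0.3], [-1.0, 0.5], [0.4, -0.8], [0.7, 0.2], [-0.2, -1.7], [0.3, 0.2]]
```

Poses fit to about 1 px: caddy ≈(0.533,-0.125), yaw -4.1°; rail ≈(0.520,0.175), yaw -12.25°. Next comes a 2D clearance plan for the hook-in and the first approach.

```bash
cat > plan.py <<'E'
from h import *
def poly(p):
    p=np.array(p,float); out=[]
    for a,b in zip(p,np.roll(p,-1,0)):
        n=max(2,int(np.linalg.norm(b-a)*2)); out.append(a+(b-a)*np.linspace(0,1,n)[:,None])
    return np.vstack(out)
C=np.vstack([poly([(-45,0),(45,0),(45,60),(-45,60)]),poly([(-53,52),(-45,52),(-45,60),(-53,60)]),poly([(-53.1,52),(-45.5,54.8),(-59.2,92.4),(-66.8,89.6)])])
boxes=[(-6,0,-50,110),(-6,0,138,158),(-58,0,152,158),(-58,-52,0,158)]
def sdf(P):
    d=np.full(len(P),1e9)
    for x0,x1,z0,z1 in boxes:
        dx=np.maximum(x0-P[:,0],P[:,0]-x1); dz=np.maximum(z0-P[:,1],P[:,1]-z1)
        o=np.hypot(np.maximum(dx,0),np.maximum(dz,0))+np.minimum(np.maximum(dx,dz),0)
        d=np.minimum(d,o)
    return d.min()
def pos(th,neck): # neck ref point (-49,52) placed at neck -> origin
    c,s=np.cos(th),np.sin(th); r=np.array([-49*c-52*s,-49*s+52*c]); return np.array(neck)-r
def clr(th,neck):
    c,s=np.cos(th),np.sin(th); o=pos(th,neck)
    return sdf(np.c_[C[:,0]*c-C[:,1]*s,C[:,0]*s+C[:,1]*c]+o)
if __name__=="__main__":
    for d in (25,30,35,40,45):
        th=np.radians(d)
        # best lateral insertion line
        u=np.array([-np.sin(th+np.radians(20)),np.cos(th+np.radians(20))])
        best=max(((min(clr(th,np.array([-3,h])-u*t) for t in range(0,60,3)),h) for h in np.arange(110,125,.5)))
        print("insert",d,best)
    for d in (40,35,30,25,20,15,10,5,0):
        th=np.radians(d)
        b=max((clr(th,(x,h)),x,h) for x in np.arange(-6,8,1) for h in np.arange(109,128,1))
        print("swing",d,np.round(b,1))
E
python3 plan.py
python3 - <<'E'
from h import *
s=get_state(); print(np.round(Rq(s["tool_rot"]).as_matrix(),3))
E
```

```text
insert 25 (np.float64(0.38717228364433776), np.float64(119.0))
insert 30 (np.float64(1.8687719625508117), np.float64(120.0))
insert 35 (np.float64(3.4271606599840134), np.float64(121.0))
insert 40 (np.float64(3.477420374666278), np.float64(120.5))
insert 45 (np.float64(3.022883584767488), np.float64(119.0))
swing 40 [  7.1   2.  120. ]
swing 35 [  5.8   5.  118. ]
swing 30 [  5.   4. 117.]
swing 25 [  3.7   4.  116. ]
swing 20 [  2.8   5.  114. ]
swing 15 [  1.9   3.  113. ]
swing 10 [  1.4  -3.  112. ]
swing 5 [  0.7  -3.  111. ]
swing 0 [  0.6  -2.  111. ]
[[-0.967 -0.     0.255]
 [-0.255  0.001 -0.967]
 [ 0.    -1.    -0.001]]
```

```bash
cat > tgt.py <<'E'
from h import *
LEAN=np.radians(10)
G=np.array([0,0,.086])
Tg=np.eye(4)
yv=np.array([-np.sin(LEAN),0,-np.cos(LEAN)]); zv=np.array([0,-1,0]); xv=np.cross(yv,zv)
Tg[:3,:3]=np.c_[xv,yv,zv]; Tg[:3,3]=G+.019*yv
CADDY=(0.5332,-0.1247,-0.0705); RAIL=(0.5200,0.1748,-0.2140)
def mk(Rm,p):
    T=np.eye(4);T[:3,:3]=Rm;T[:3,3]=p;return T
def yawT(v,z=0): return mk(R.from_euler('z',v[2]).as_matrix(),[v[0],v[1],z])
def cur():
    s=get_state(); return mk(Rq(s["tool_rot"]).as_matrix(),s["tcp_pos"]),s
def row(T,base=None):
    A,s=cur()
    if base is not None: A=base
    D=np.linalg.inv(A)@T
    return np.round(np.r_[D[:3,3]*100,R.from_matrix(D[:3,:3]).as_rotvec()],3).tolist()
def incaddy(th): return R.from_euler('y',-th).as_matrix()
def railpose(neck,th,y,rail=RAIL):
    from plan import pos
    o=pos(th,neck)
    return yawT(rail)@mk(incaddy(th),[o[0]/1000,y/1000,o[1]/1000])
E
python3 - <<'E'
from tgt import *
C=yawT(CADDY)
for h in (.09,.0):
    T=C@mk(np.eye(3),[0,0,h])@Tg; print(np.round(T[:3,3],4),row(T))
E
python3 - <<'E'
from plan import *
for d in (35,37,40):
    th=np.radians(d)
    u=np.array([-np.sin(th+np.radians(20)),np.cos(th+np.radians(20))])
    for xe in (0,4):
        best=max(((min(clr(th,np.array([xe,h])-u*t) for t in range(0,60,2)),h) for h in np.arange(106,125,.5)))
        print("insert",d,xe,best)
E
```

```text
[ 0.5299 -0.1245  0.1573] [-48.073, 6.509, -36.91, -0.027, 0.328, -0.173]
[ 0.5299 -0.1245  0.0673] [-48.074, 15.509, -36.899, -0.027, 0.328, -0.173]
insert 35 0 (np.float64(4.3275765590107635), np.float64(120.0))
insert 35 4 (np.float64(5.588163662323739), np.float64(119.0))
insert 37 0 (np.float64(4.9414263952727895), np.float64(120.5))
insert 37 4 (np.float64(5.860547925721055), np.float64(119.0))
insert 40 0 (np.float64(5.229381760713043), np.float64(120.5))
insert 40 4 (np.float64(6.36391119715377), np.float64(119.5))
```

```bash
python3 -m crank '[[[1,-12,0,-9.2,-0.01,0.08,-0.04],[1,-24,0,-18.4,-0.01,0.16,-0.09],[1,-36,2,-27.7,-0.02,0.25,-0.13],[1,-48.07,5,-36.9,-0.027,0.328,-0.173],[1,-48.07,5,-36.9,-0.027,0.328,-0.173],[1,-48.07,5,-36.9,-0.027,0.328,-0.173],[1,-48.07,5,-36.9,-0.027,0.328,-0.173],[1,-48.07,5,-36.9,-0.027,0.328,-0.173],[1,-48.07,5,-36.9,-0.027,0.328,-0.173],[1,-48.07,5,-36.9,-0.027,0.328,-0.173],[1,-48.07,5,-36.9,-0.027,0.328,-0.173],[1,-48.07,5,-36.9,-0.027,0.328,-0.173]]]' 50
```

```text
clock: 1.15
tcp_pos: [0.4632, -0.2107, 0.1834]
tool_rot: [-0.087, -0.036, 0.706, -0.702]
wrist_force: [-0.4, -1.0, -0.7]
finger_gap: 0.0882
```

Run:
```python
from tgt import *
T=yawT(CADDY)@mk(np.eye(3),[0,0,.08])@Tg; print(row(T))
```

```text
[-6.577, 2.49, -9.086, -0.002, -0.001, -0.0]
```

```bash
python3 -m crank '[[[1,-3.3,0.6,-4.5,0,0,0],[1,-6.5,1.2,-9,0,0,0],[1,-6.5,1.2,-9,0,0,0],[1,-6.5,1.2,-9,0,0,0],[1,-6.5,1.2,-9,0,0,0],[1,-6.5,1.2,-9,0,0,0]]]' 50
python3 - <<'E'
from tgt import *
T=yawT(CADDY)@mk(np.eye(3),[0,0,.0])@Tg; print(row(T)); A,s=cur()
cv2.imwrite("pics/w1.png",read_camera("wrist")[:,:,::-1])
a=read_camera("scene")[:,:,::-1]
cv2.imwrite("pics/s1.png",cv2.resize(a[120:320,180:420],None,fx=3,fy=3,interpolation=cv2.INTER_CUBIC))
# expected wrist pixels of handle top corners
M=get_calibration("wrist")["mount"]
P=[[30,6,110],[30,-6,110],[-30,6,110],[-30,-6,110],[45,50,60],[45,-50,60]]
P=np.array([(yawT(CADDY)@np.r_[np.array(p)/1000,1])[:3] for p in P])
print(np.round(proj(P,"wrist",A@M)).tolist())
E
```

```text
clock: 1.65
tcp_pos: [0.5299, -0.128, 0.16]
tool_rot: [-0.087, -0.037, 0.705, -0.703]
wrist_force: [0.7, -1.0, 0.8]
finger_gap: 0.0878
[-1.59, 9.138, -0.377, -0.002, -0.001, 0.001]
[[296.0, 201.0], [319.0, 201.0], [299.0, 296.0], [319.0, 296.0], [230.0, 152.0], [388.0, 152.0]]
```

View pics/w1.png

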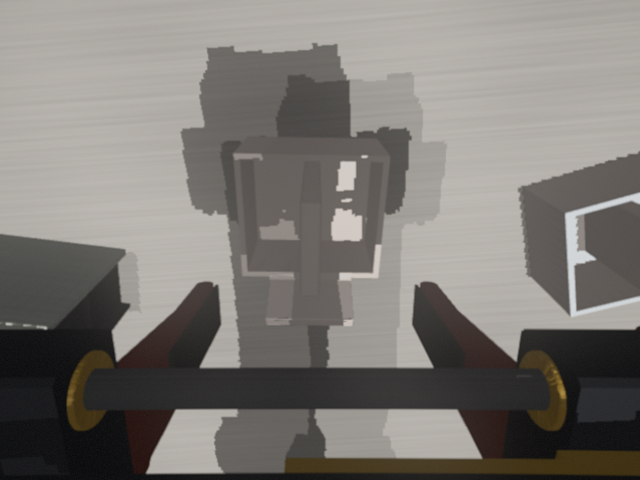

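View pics/s1.png

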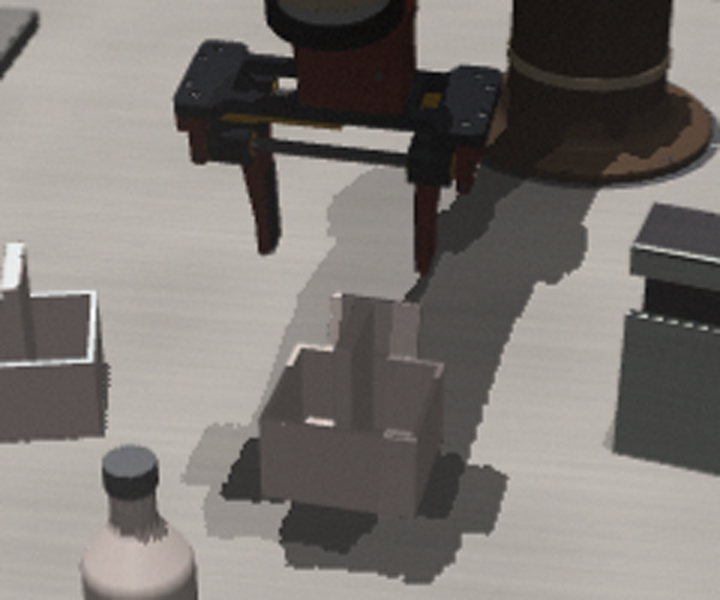

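The wrist view matches the prediction within about 2–6 px (rim corners (236,153) and (388,153), handle at x≈302–320). Descending.

```bash
python3 -m crank '[[[1,-0.3,1.8,-0.2,0,0,0],[1,-0.7,4,-0.28,0,0,0],[1,-1.1,6.2,-0.28,0,0,0],[1,-1.4,8,-0.28,0,0,0],[1,-1.59,9.1,-0.28,0,0,0],[1,-1.59,9.1,-0.28,0,0,0],[1,-1.59,9.1,-0.28,0,0,0]]]' 50
python3 - <<'E'
from tgt import *
T=yawT(CADDY)@mk(np.eye(3),[0,0,.0])@Tg; print(row(T)); A,s=cur()
cv2.imwrite("pics/w2.png",read_camera("wrist")[:,:,::-1])
E
```

```text
clock: 2.33
tcp_pos: [0.5303, -0.1254, 0.0682]
tool_rot: [-0.087, -0.036, 0.706, -0.702]
wrist_force: [0.5, 0.1, -0.1]
finger_gap: 0.0878
[0.027, 0.1, -0.087, -0.002, -0.002, 0.0]
```

View pics/w2.png

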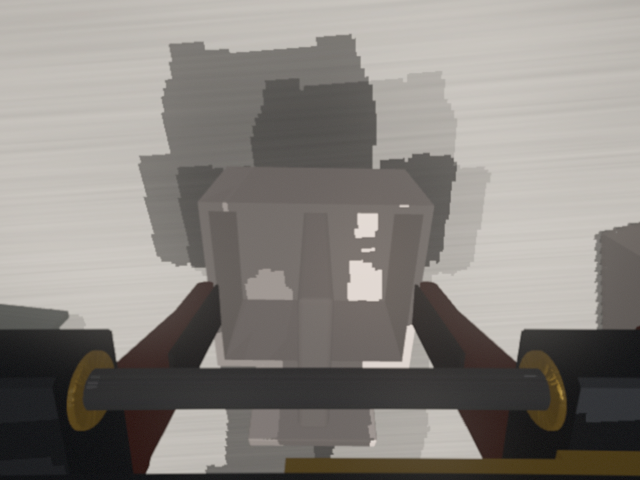

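Handle centred at x≈316 between fingers (mid ≈317). Closing.

```bash
python3 -m crank '[[[0,0,0,0,0,0,0],[0,0,0,0,0,0,0],[0,0,0,0,0,0,0],[0,0,0,0,0,0,0],[0,0,0,0,0,0,0],[0,0,0,0,0,0,0],[0,0,0,0,0,0,0],[0,0,0,0,0,0,0]]]' 50
```

```text
clock: 3.05
tcp_pos: [0.5306, -0.1245, 0.068]
tool_rot: [-0.087, -0.037, 0.706, -0.702]
wrist_force: [0.8, -0.3, 0.4]
finger_gap: 0.0381
```

```bash
python3 -m crank '[[[0,0,0,0,0,0,0],[0,0,0,0,0,0,0],[0,0,0,0,0,0,0],[0,0,0,0,0,0,0],[0,0,0,0,0,0,0],[0,0,0,0,0,0,0],[0,0,0,0,0,0,0],[0,0,0,0,0,0,0]]]' 50
```

```text
clock: 3.72
tcp_pos: [0.5307, -0.1245, 0.068]
tool_rot: [-0.086, -0.036, 0.706, -0.702]
wrist_force: [-0.3, -0.0, 0.2]
finger_gap: 0.0121
```

```bash
cat > step.py <<'E'
import sys
from tgt import *
def loadTg(): return np.load("Tg.npy")
E
python3 - <<'E'
from tgt import *
A,s=cur()
g=A[:3,3]
yaw=np.arctan2(A[0,2],-A[1,2])  # tool z = -caddy y -> (sin yaw, -cos yaw)
print("yaw deg",np.degrees(yaw), "tool z",A[:3,2])
Rc=R.from_euler('z',yaw).as_matrix()
o=np.array([CADDY[0],CADDY[1],0]); d=Rc.T@(o-g); print("offset in caddy axes mm",d*1000)
d[1]=0; o=g+Rc@d; o[2]=0
Tg2=np.linalg.inv(mk(Rc,o))@A; np.save("Tg.npy",Tg2); print(np.round(Tg2,4), np.round(Tg,4))
from plan import pos
th=np.radians(38); u=np.array([-np.sin(th+np.radians(20)),np.cos(th+np.radians(20))])
for t in (90,70,55):
    n=np.array([4,119.25])-u*t
    C=railpose(n,th,-20); T=C@Tg2
    mz=min((C@np.r_[p,1])[2] for p in np.array([[-45,0,0],[45,0,0],[-67,0,90]])/1000)
    print(t,"min z",mz,"tcp",np.round(T[:3,3],3),"row",row(T))
E
```

```text
yaw deg -4.057725250755819 tool z [-0.07076138 -0.99749192  0.00164453]
offset in caddy axes mm [ 2.53129618e+00 -1.82834529e-02 -6.79774567e+01]
[[-9.849e-01 -1.733e-01 -0.000e+00 -2.500e-03]
 [ 3.000e-04 -1.600e-03 -1.000e+00  0.000e+00]
 [ 1.733e-01 -9.849e-01  1.600e-03  6.800e-02]
 [ 0.000e+00  0.000e+00  0.000e+00  1.000e+00]] [[-0.9848 -0.1736  0.     -0.0033]
 [ 0.      0.     -1.      0.    ]
 [ 0.1736 -0.9848  0.      0.0673]
 [ 0.      0.      0.      1.    ]]
90 min z 0.03304335293276464 tcp [0.62  0.133 0.113] row [-6.241, -5.689, -26.264, 0.023, 0.145, 0.662]
70 min z 0.04364173821742875 tcp [0.604 0.136 0.123] row [-4.404, -6.442, -26.505, 0.023, 0.145, 0.662]
55 min z 0.05159052718092682 tcp [0.591 0.139 0.131] row [-3.026, -7.007, -26.685, 0.023, 0.145, 0.662]
```

Run:
```python
from tgt import *
Tg2=np.load("Tg.npy"); A,s=cur(); C=A@np.linalg.inv(Tg2)
def mv(dx,dy,dz,th=0,base=C):
    return mk(base[:3,:3]@incaddy(th),base[:3,3]+[dx,dy,dz])@Tg2
print(row(mv(0,0,.06)),row(mv(.09,0,.08)),row(mv(.11,.05,.08)))
th=np.radians(38); u=np.array([-np.sin(th+np.radians(20)),np.cos(th+np.radians(20))])
print(row(railpose(np.array([4,119.25])-u*90,th,-20)@Tg2))
```

```text
[1.04, -5.909, 0.01, -0.0, 0.0, 0.0] [-7.455, -9.436, -0.624, -0.0, 0.0, 0.0] [-9.07, -9.728, -5.753, -0.0, 0.0, 0.0]
[-6.241, -5.689, -26.264, 0.023, 0.145, 0.662]
```

```bash
python3 -m crank '[[[0,0.2,-1,0,0,0,0],[0,0.5,-2.8,0,0,0,0],[0,0.8,-4.6,0,0,0,0],[0,0,-6.5,0,0,0,0],[0,-3,-8,-0.2,0,0,0],[0,-6,-9,-0.5,0,0,0],[0,-9,-9.7,-2.5,0,0,0],[0,-9,-9.7,-5.75,0,0,0],[0,-9,-9.7,-5.75,0,0,0],[0,-9,-9.7,-5.75,0,0,0]]]' 50
python3 - <<'E'
from tgt import *
Tg2=np.load("Tg.npy")
th=np.radians(38); u=np.array([-np.sin(th+np.radians(20)),np.cos(th+np.radians(20))])
for t in (100,90):print(row(railpose(np.array([4,119.25])-u*t,th,-20)@Tg2))
E
```

```text
clock: 4.55
tcp_pos: [0.6398, -0.0711, 0.1476]
tool_rot: [-0.085, -0.039, 0.706, -0.702]
wrist_force: [-0.2, -0.5, -2.8]
finger_gap: 0.0117
[1.705, 4.386, -20.058, 0.025, 0.149, 0.663]
[2.624, 4.011, -20.183, 0.025, 0.149, 0.663]
```

```bash
python3 -m crank '[[[0,0,0,-2.5,0,0.02,0.08],[0,0,0.5,-5,0.005,0.04,0.16],[0,0.3,1,-8,0.01,0.06,0.25],[0,0.6,1.6,-11,0.01,0.08,0.34],[0,1,2.4,-14,0.02,0.11,0.45],[0,1.3,3.2,-17,0.02,0.13,0.55],[0,1.7,4.2,-20,0.025,0.149,0.663],[0,1.7,4.2,-20.05,0.025,0.149,0.663],[0,1.7,4.2,-20.05,0.025,0.149,0.663],[0,1.7,4.2,-20.05,0.025,0.149,0.663],[0,1.7,4.2,-20.05,0.025,0.149,0.663],[0,1.7,4.2,-20.05,0.025,0.149,0.663]]]' 50
python3 - <<'E'
from tgt import *
Tg2=np.load("Tg.npy")
th=np.radians(38); u=np.array([-np.sin(th+np.radians(20)),np.cos(th+np.radians(20))])
for t in (100,90,70):print(row(railpose(np.array([4,119.25])-u*t,th,-20)@Tg2))
print(get_state()["q"])
for n in("scene","side","wrist"):
    cv2.imwrite(f"pics/{n}3.png",read_camera(n)[:,:,::-1])
E
```

```text
clock: 5.55
tcp_pos: [0.6307, 0.1255, 0.1097]
tool_rot: [-0.095, -0.246, -0.662, 0.702]
wrist_force: [-0.0, -1.4, -3.2]
finger_gap: 0.0117
[0.377, 0.053, -0.468, -0.005, -0.004, -0.001]
[0.876, -0.814, -0.46, -0.005, -0.004, -0.001]
[1.873, -2.548, -0.444, -0.005, -0.004, -0.001]
[-0.59962082  0.39719488  0.20272629  2.07315849  0.66225599  0.35179128
 -2.80773187]
```

View pics/scene3.png

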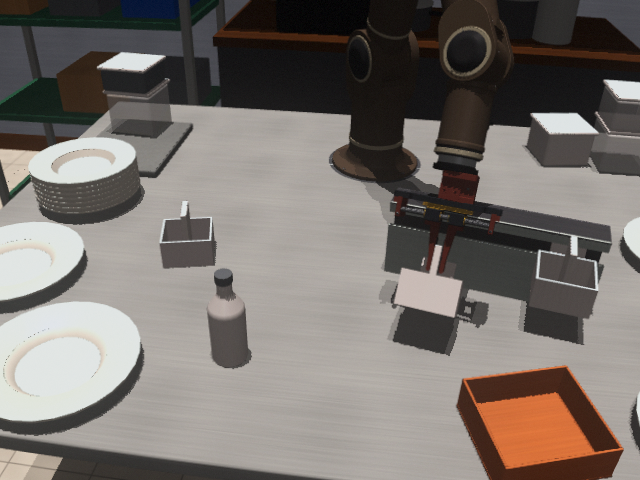

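View pics/side3.png

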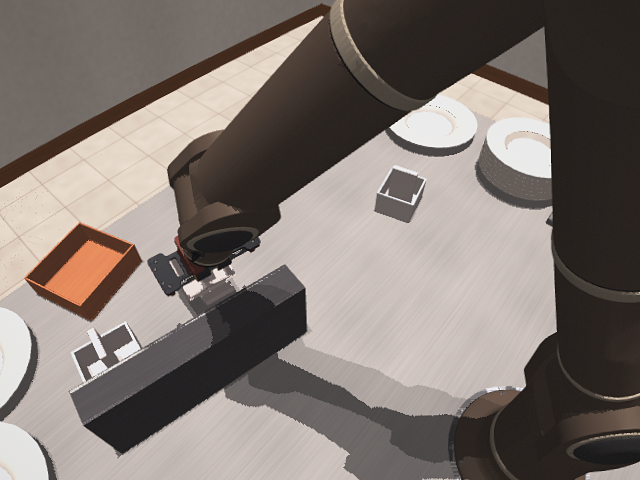

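View pics/wrist3.png

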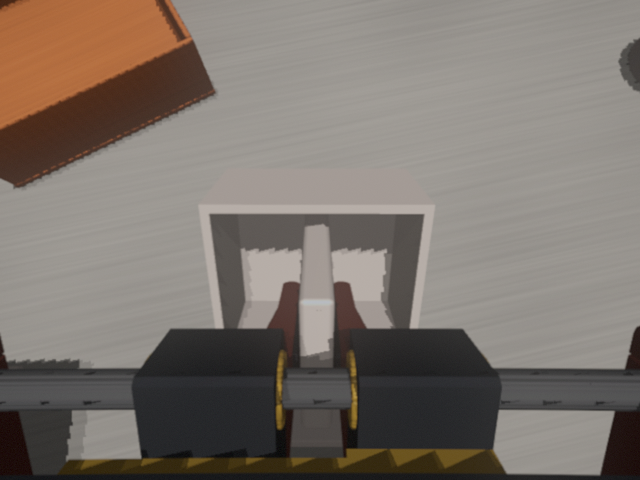

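In scene3 the caddy is held tilted at (430,290), clear of the rail. The wrist view shows the handle centred in the fingers. q7=-2.81 is near its -2.86 limit, so I'll check whether the ~5 mm residual is lag or the limit.

```bash
python3 -m crank '[[[0,0.2,0,-0.2,0,0,0],[0,0.35,0.05,-0.45,-0.005,-0.004,0],[0,0.35,0.05,-0.45,-0.005,-0.004,0]]]' 50
cat > st.py <<'E'
from tgt import *
def show(ts,d=38,y=-20,n0=(4,119.25)):
    Tg2=np.load("Tg.npy"); A,s=cur()
    print("q",np.round(s["q"],2),"F",np.round(s["wrist_force"],1))
    Cr=np.linalg.inv(yawT(RAIL))@A@np.linalg.inv(Tg2)
    e=R.from_matrix(Cr[:3,:3]).as_euler('YXZ',degrees=True)
    neck=(Cr@[-.049,0,.052,1])[:3]*1000
    from plan import clr
    print("caddy in rail: neck",np.round(neck,1),"tilt %.1f roll %.2f yaw %.2f"%(-e[0],e[1],e[2]),"clr %.1f"%clr(np.radians(-e[0]),neck[[0,2]]))
    th=np.radians(d); u=np.array([-np.sin(th+np.radians(20)),np.cos(th+np.radians(20))])
    for t in ts: print(t,row(railpose(np.array(n0)-u*t,th,y)@Tg2))
E
python3 -c "
from st import *
show((100,90,70,50,0))"
```

```text
clock: 5.95
tcp_pos: [0.6283, 0.1321, 0.1067]
tool_rot: [-0.097, -0.244, -0.664, 0.7]
wrist_force: [-0.6, 0.9, -2.9]
finger_gap: 0.0119
q [-0.62  0.4   0.21  2.08  0.66  0.34 -2.81] F [-0.6  0.9 -2.9]
caddy in rail: neck [ 88.1 -18.7  65.4] tilt 38.0 roll 0.12 yaw 0.03 clr 50.9
100 [-0.101, -0.036, 0.127, 0.002, 0.001, -0.001]
90 [0.398, -0.903, 0.127, 0.002, 0.001, -0.001]
70 [1.395, -2.636, 0.126, 0.002, 0.001, -0.001]
50 [2.393, -4.37, 0.124, 0.002, 0.001, -0.001]
0 [4.888, -8.703, 0.122, 0.002, 0.001, -0.001]
```

```bash
python3 -m crank '[[[0,0.6,-1.1,0.12,0,0,0],[0,1.2,-2.2,0.12,0,0,0],[0,1.8,-3.3,0.12,0,0,0],[0,2.35,-4.35,0.12,0,0,0],[0,2.35,-4.35,0.12,0,0,0],[0,2.35,-4.35,0.12,0,0,0]]]' 50
python3 - <<'E'
from st import *
show((50,40,20,0))
A,s=cur(); C=A@np.linalg.inv(np.load("Tg.npy"))
a=read_camera("scene")[:,:,::-1].copy(); b=read_camera("side")[:,:,::-1].copy()
P=[[45,50,60],[45,-50,60],[-45,50,60],[-45,-50,60],[45,50,0],[45,-50,0],[-67,30,90],[-67,-30,90],[30,6,110],[30,-6,110]]
P=np.array([(C@np.r_[np.array(p)/1000,1])[:3] for p in P])
pa=proj(P,"scene");pb=proj(P,"side")
def out(img,p,x0,x1,y0,y1,f,fn):
    c=cv2.resize(img[y0:y1,x0:x1],None,fx=f,fy=f,interpolation=cv2.INTER_CUBIC)
    cv2.imwrite("pics/raw_"+fn,c)
    for q in p: cv2.circle(c,tuple(int(v) for v in ((q-[x0,y0]+.5)*f)),4,(0,0,255),1)
    cv2.imwrite("pics/"+fn,c)
out(a,pa,360,560,160,340,4,"s4.png"); out(b,pb,130,330,220,350,4,"d4.png")
E
```

```text
clock: 6.45
tcp_pos: [0.5874, 0.1406, 0.1352]
tool_rot: [-0.098, -0.244, -0.664, 0.7]
wrist_force: [0.2, -0.5, -2.9]
finger_gap: 0.0116
q [-0.72  0.3   0.26  2.14  0.64  0.39 -2.83] F [ 0.2 -0.5 -2.9]
caddy in rail: neck [ 46.4 -19.1  94. ] tilt 38.1 roll 0.21 yaw 0.06 clr 9.5
50 [0.051, 0.115, 0.087, 0.003, 0.002, -0.002]
40 [0.549, -0.753, 0.085, 0.003, 0.002, -0.002]
20 [1.545, -2.487, 0.08, 0.003, 0.002, -0.002]
0 [2.541, -4.221, 0.076, 0.003, 0.002, -0.002]
```

View pics/s4.png

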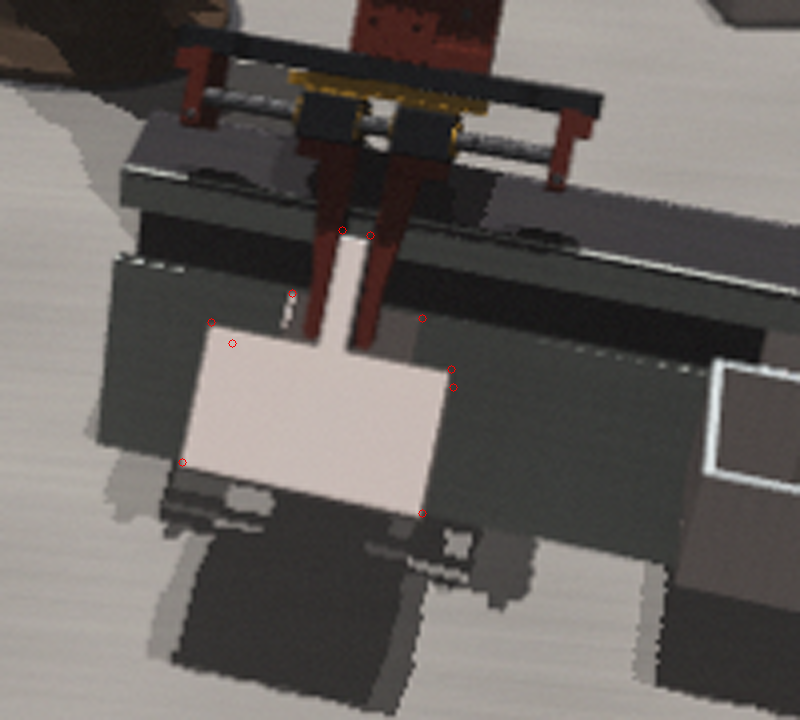

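View pics/d4.png

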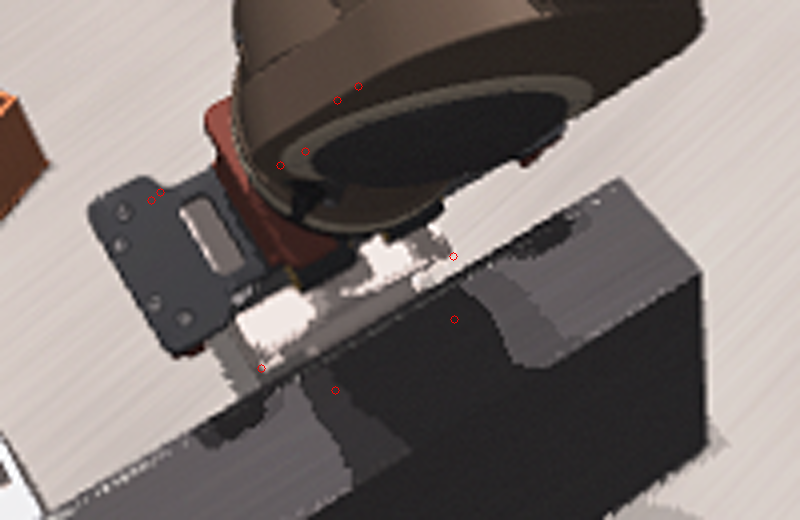

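The overlay agrees within ~1 px, the same bias as the rail fit. I'll shift to rail y≈-50 for joint-7 margin before inserting.

```bash
python3 -m crank '[[[0,0,0,1,0,0,0],[0,0,0,2.2,0,0,0],[0,0,0,3.1,0.003,0.002,0],[0,0,0,3.1,0.003,0.002,0],[0,0,0,3.1,0.003,0.002,0]]]' 50
python3 - <<'E'
from st import *
show((50,40,20,10,0),y=-50)
E
```

```text
clock: 6.97
tcp_pos: [0.5811, 0.1079, 0.1342]
tool_rot: [-0.096, -0.245, -0.662, 0.701]
wrist_force: [-0.3, 0.1, -2.5]
finger_gap: 0.0118
q [-0.67  0.28  0.27  2.18  0.65  0.36 -2.79] F [-0.3  0.1 -2.5]
caddy in rail: neck [ 47.2 -52.4  92.9] tilt 38.1 roll -0.18 yaw -0.14 clr 10.1
50 [0.075, -0.018, -0.242, -0.003, -0.003, -0.001]
40 [0.574, -0.884, -0.237, -0.003, -0.003, -0.001]
20 [1.572, -2.618, -0.226, -0.003, -0.003, -0.001]
10 [2.071, -3.485, -0.221, -0.003, -0.003, -0.001]
0 [2.569, -4.351, -0.216, -0.003, -0.003, -0.001]
```

```bash
python3 -m crank '[[[0,0.3,-0.4,-0.05,-0.002,-0.002,0],[0,0.57,-0.88,-0.1,-0.003,-0.003,0],[0,0.8,-1.3,-0.1,-0.003,-0.003,0],[0,1.05,-1.75,-0.1,-0.003,-0.003,0],[0,1.3,-2.2,-0.1,-0.003,-0.003,0],[0,1.57,-2.62,-0.1,-0.003,-0.003,0],[0,1.57,-2.62,-0.1,-0.003,-0.003,0],[0,1.57,-2.62,-0.1,-0.003,-0.003,0]]]' 50
python3 - <<'E'
from st import *
show((20,10,0),y=-50)
a=read_camera("scene")[:,:,::-1].copy()
cv2.imwrite("pics/s5.png",cv2.resize(a[180:310,370:540],None,fx=4.6,fy=4.6,interpolation=cv2.INTER_CUBIC))
E
```

```text
clock: 7.63
tcp_pos: [0.5558, 0.1165, 0.1503]
tool_rot: [-0.098, -0.243, -0.664, 0.7]
wrist_force: [-0.5, -0.1, -2.6]
finger_gap: 0.0121
q [-0.74  0.22  0.29  2.21  0.65  0.41 -2.81] F [-0.5 -0.1 -2.6]
caddy in rail: neck [ 20.6 -49.4 109.1] tilt 38.1 roll 0.16 yaw 0.12 clr 6.2
20 [-0.014, 0.062, 0.061, 0.002, 0.003, -0.002]
10 [0.485, -0.805, 0.059, 0.002, 0.003, -0.002]
0 [0.983, -1.672, 0.057, 0.002, 0.003, -0.002]
```

View pics/s5.png

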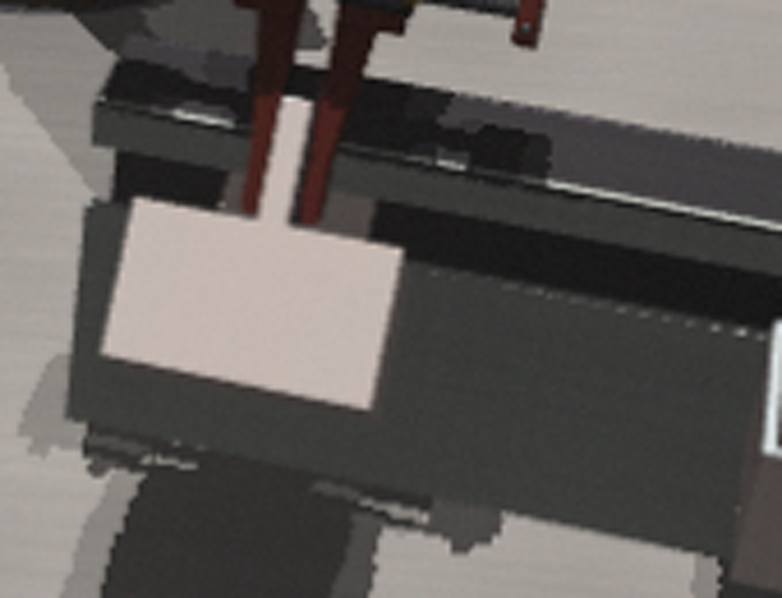

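The tongue at (225–375, 170–240) passes under the upper edge, and no contact force shows. Continuing to full depth.

```bash
python3 -m crank '[[[0,0.2,-0.35,0.03,0.001,0.002,0],[0,0.4,-0.7,0.05,0.002,0.003,0],[0,0.6,-1.05,0.05,0.002,0.003,0],[0,0.8,-1.4,0.05,0.002,0.003,0],[0,0.98,-1.7,0.05,0.002,0.003,0],[0,0.98,-1.7,0.05,0.002,0.003,0],[0,0.98,-1.7,0.05,0.002,0.003,0]]]' 50
python3 - <<'E'
from st import *
show((0,),y=-50)
from plan import clr
for d in (35,30,25,20,15,10,5,2,0):
    th=np.radians(d)
    L=[(clr(th,(x,h)),x,h) for x in np.arange(-4,8,1) for h in np.arange(109,122,1)]
    # feasible z-range/x-range for clr>-0.3
    ok=[(x,h) for c,x,h in L if c>1.0*(d>12)]
    b=max(L); print(d,np.round(b,1),{x:[h for X,h in ok if X==x][::max(1,len([h for X,h in ok if X==x])-1)] for x in np.arange(-4,6,2)})
E
```

```text
clock: 8.27
tcp_pos: [0.5418, 0.1194, 0.1629]
tool_rot: [-0.098, -0.246, -0.663, 0.7]
wrist_force: [3.4, -2.2, 6.8]
finger_gap: 0.0116
q [-0.8   0.17  0.32  2.23  0.64  0.44 -2.83] F [ 3.4 -2.2  6.8]
caddy in rail: neck [  6.5 -49.3 121.5] tilt 38.3 roll 0.09 yaw -0.16 clr 3.2
0 [0.316, 0.106, 0.054, 0.002, -0.002, -0.006]
35 [  5.8   5.  118. ] {np.int64(-4): [np.int64(113), np.int64(121)], np.int64(-2): [np.int64(114), np.int64(121)], np.int64(0): [np.int64(114), np.int64(121)], np.int64(2): [np.int64(114), np.int64(121)], np.int64(4): [np.int64(114), np.int64(121)]}
30 [  5.   4. 117.] {np.int64(-4): [np.int64(113), np.int64(121)], np.int64(-2): [np.int64(114), np.int64(121)], np.int64(0): [np.int64(114), np.int64(121)], np.int64(2): [np.int64(114), np.int64(121)], np.int64(4): [np.int64(113), np.int64(121)]}
25 [  3.7   4.  116. ] {np.int64(-4): [np.int64(112), np.int64(118)], np.int64(-2): [np.int64(113), np.int64(118)], np.int64(0): [np.int64(113), np.int64(118)], np.int64(2): [np.int64(113), np.int64(118)], np.int64(4): [np.int64(113), np.int64(118)]}
20 [  2.8   5.  114. ] {n
[... 491 characters left out ...]
t64(-4): [np.int64(111), np.int64(113)], np.int64(-2): [np.int64(111), np.int64(113)], np.int64(0): [np.int64(111), np.int64(113)], np.int64(2): [np.int64(111), np.int64(113)], np.int64(4): [np.int64(111), np.int64(112)]}
5 [  0.7  -3.  111. ] {np.int64(-4): [np.int64(111), np.int64(112)], np.int64(-2): [np.int64(111), np.int64(112)], np.int64(0): [np.int64(111), np.int64(112)], np.int64(2): [np.int64(111)], np.int64(4): []}
2 [  0.9  -3.  111. ] {np.int64(-4): [np.int64(111)], np.int64(-2): [np.int64(111)], np.int64(0): [np.int64(111)], np.int64(2): [], np.int64(4): []}
0 [  0.6  -2.  111. ] {np.int64(-4): [], np.int64(-2): [np.int64(111)], np.int64(0): [], np.int64(2): [], np.int64(4): []}
```

Force shows ~10 N up and outward, so something touches, probably the tongue's underside on the sill. I'll look before going on.

```bash
cat > ov.py <<'E'
from st import *
def ov(tag,box=(370,560,170,310),f=4.2):
    A,s=cur(); C=A@np.linalg.inv(np.load("Tg.npy")); M=get_calibration("wrist")["mount"]
    print("moment",s["moment"])
    w=read_camera("wrist")[:,:,::-1].copy(); a=read_camera("scene")[:,:,::-1].copy()
    L=np.array([[45,50,60],[45,-50,60],[-45,50,60],[-45,-50,60],[45,50,0],[45,-50,0],[-67,30,90],[-67,-30,90],[30,6,110],[30,-6,110],[-30,6,110],[-30,-6,110]])
    P=np.array([(C@np.r_[p/1000,1])[:3] for p in L])
    for q in proj(P,"wrist",A@M): cv2.circle(w,tuple(int(round(v)) for v in q),3,(0,0,255),1)
    cv2.imwrite(f"pics/w{tag}.png",w)
    x0,x1,y0,y1=box; c=cv2.resize(a[y0:y1,x0:x1],None,fx=f,fy=f,interpolation=cv2.INTER_CUBIC)
    for q in proj(P,"scene"): cv2.circle(c,tuple(int(v) for v in ((q-[x0,y0]+.5)*f)),4,(0,0,255),1)
    RT=yawT(RAIL)
    Q=np.array([(RT@np.r_[np.array(p)/1000,1])[:3] for p in [[0,-136,158],[0,-136,110],[0,0,158],[0,0,110],[0,100,110],[0,50,110],[0,50,138],[0,-136,0]]])
    for q in proj(Q,"scene"): cv2.circle(c,tuple(int(v) for v in ((q-[x0,y0]+.5)*f)),3,(0,255,0),1)
    cv2.imwrite(f"pics/s{tag}.png",c)
E
python3 -c "
from ov import *
ov('6')"
```

```text
moment [-0.45630235 -0.7879149  -0.12228318]
```

View pics/w6.png

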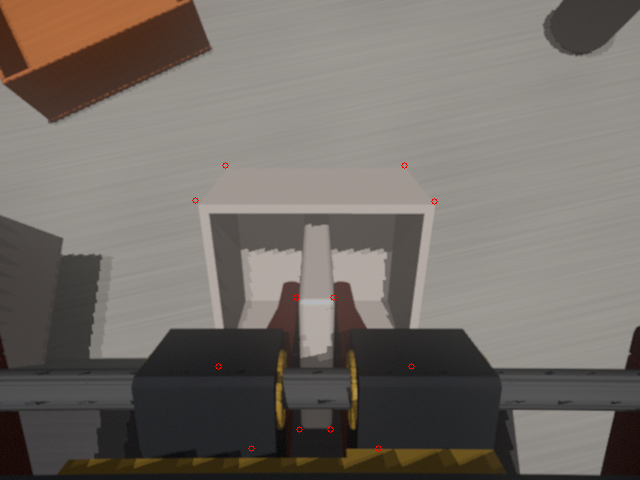

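View pics/s6.png

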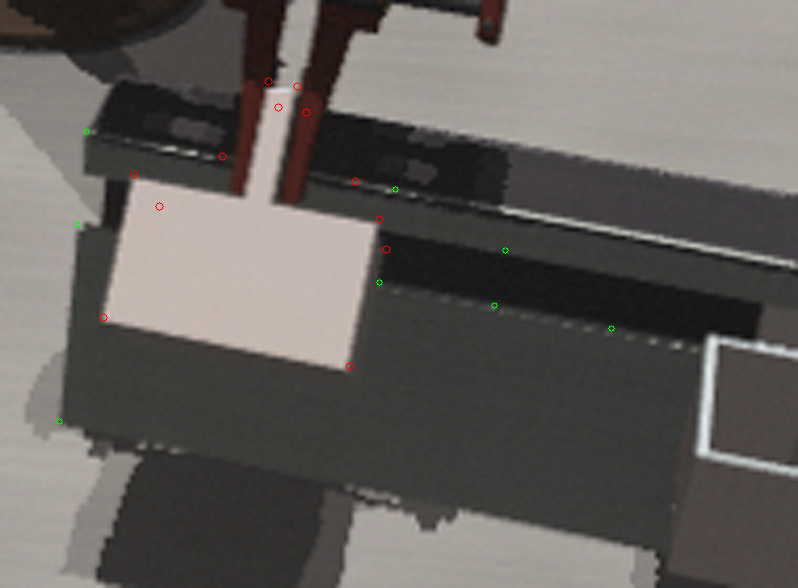

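Run:
```python
import cv2
a=cv2.imread("pics/w6.png");b=cv2.imread("pics/w2.png")
f=lambda i:cv2.resize(i[150:310,180:450],None,fx=2.9,fy=1.8,interpolation=cv2.INTER_CUBIC)
cv2.imwrite("pics/cmp6.png",cv2.vconcat([f(a),f(b)]))
```

```text
(no output)
```

View pics/cmp6.png

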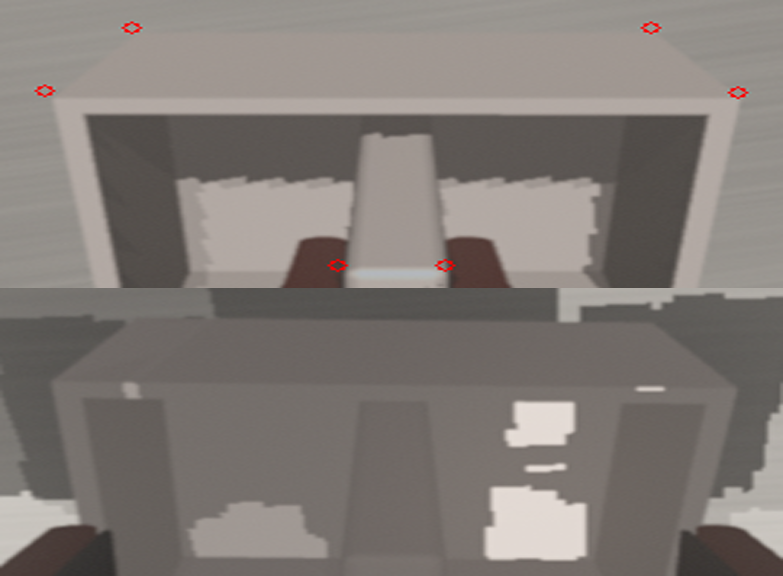

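```bash
python3 -m crank '[[[0,0,0,0,0,0,0],[0,0,0,0,0,0,0],[0,0,0,0,0,0,0]]]' 50
python3 - <<'E'
from st import *
show((0,),y=-50); print(get_state()["moment"],get_state()["joint_torque"])
E
```

```text
clock: 8.62
tcp_pos: [0.5418, 0.1194, 0.1629]
tool_rot: [-0.098, -0.246, -0.663, 0.7]
wrist_force: [3.8, -1.5, 7.4]
finger_gap: 0.0118
q [-0.8   0.17  0.32  2.23  0.64  0.44 -2.83] F [ 3.8 -1.5  7.4]
caddy in rail: neck [  6.6 -49.3 121.5] tilt 38.3 roll 0.09 yaw -0.17 clr 3.2
0 [0.319, 0.103, 0.054, 0.002, -0.003, -0.006]
[-0.43102139 -0.73604189 -0.10426639] [-1.53875493e+00 -3.04770219e+01  1.60567453e-01 -1.93478751e+01
 -1.56823505e-02 -5.26116360e-01 -4.96743259e-02]
```

Run:
```python
from rig import *
import cv2
b=read_camera("side")[:,:,::-1]
cv2.imwrite("pics/d7.png",cv2.resize(b[180:400,120:340],None,fx=2.7,fy=2.7,interpolation=cv2.INTER_CUBIC))
b=read_camera("scene")[:,:,::-1]
cv2.imwrite("pics/s7.png",cv2.resize(b[90:290,340:600],None,fx=3,fy=3,interpolation=cv2.INTER_CUBIC))
```

```text
(no output)
```

View pics/d7.png

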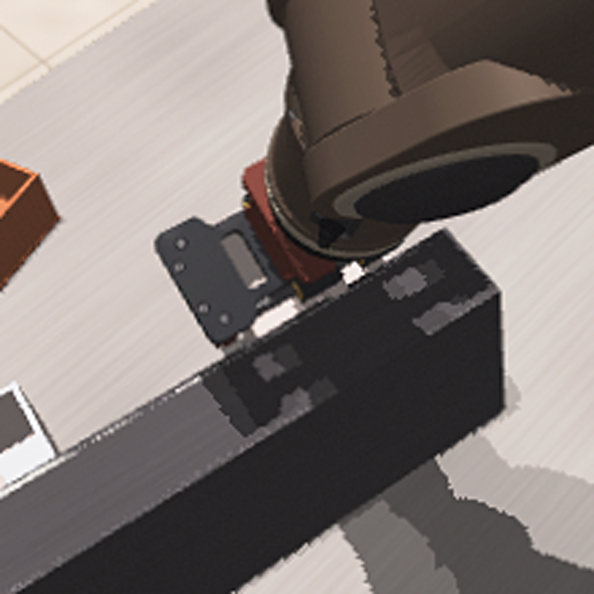

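View pics/s7.png

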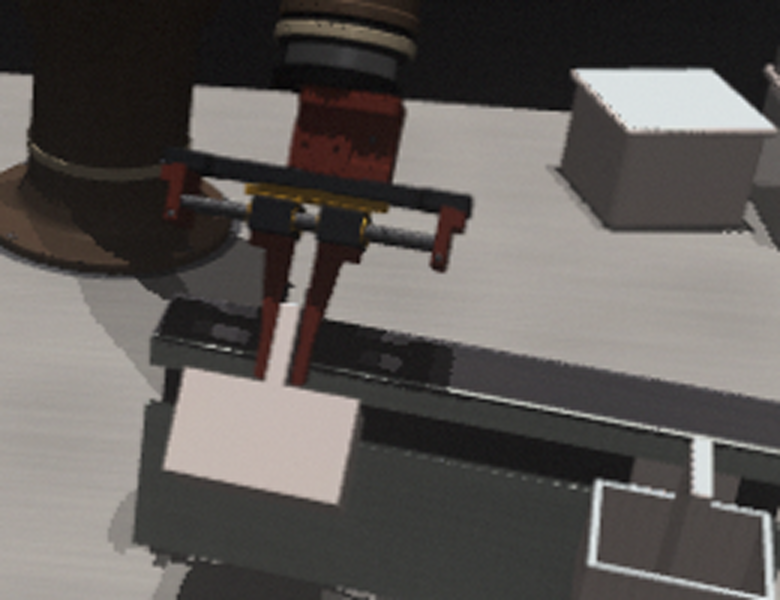

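```bash
python3 -m crank '[[[0,-0.25,0.45,0,0,0,0],[0,-0.5,0.87,0,0,0,0],[0,-0.5,0.87,0,0,0,0],[0,-0.5,0.87,0,0,0,0]]]' 50
python3 - <<'E'
from st import *
show((0,),y=-50); print(get_state()["moment"])
E
```

```text
clock: 9.05
tcp_pos: [0.5481, 0.1173, 0.155]
tool_rot: [-0.097, -0.244, -0.663, 0.701]
wrist_force: [2.6, -0.2, -2.0]
finger_gap: 0.012
q [-0.78  0.2   0.32  2.22  0.64  0.42 -2.81] F [ 2.6 -0.2 -2. ]
caddy in rail: neck [ 13.  -50.2 113.7] tilt 38.1 roll -0.03 yaw -0.05 clr 6.2
0 [0.529, -0.905, -0.022, -0.0, -0.001, -0.001]
[ 0.15563195 -0.1160055   0.02757988]
```

```bash
cat > f.py <<'E'
from st import *
def clrs():
    import plan
show((),y=-50)
A,s=cur(); RT=yawT(RAIL)[:3,:3]
print("F rail",np.round(RT.T@s["wrist_force"],1),"M rail",np.round(RT.T@s["moment"],2))
E
python3 -m crank '[[[0,0,0,0,0,0,0]]]' 50 >/dev/null; python3 f.py
python3 -m crank '[[[0,0.15,-0.25,0,0,0,0],[0,0.25,-0.45,0,0,0,0],[0,0.25,-0.45,0,0,0,0],[0,0.25,-0.45,0,0,0,0]]]' 50 >/dev/null; python3 f.py
```

```text
q [-0.78  0.2   0.32  2.22  0.64  0.42 -2.81] F [ 3.2 -0.1 -2. ]
caddy in rail: neck [ 12.9 -50.3 113.8] tilt 38.1 roll -0.03 yaw -0.05 clr 6.2
F rail [ 3.1  0.5 -2. ] M rail [ 0.15 -0.09  0.04]
q [-0.8   0.19  0.33  2.23  0.64  0.43 -2.82] F [ 3.5 -3.1  6. ]
caddy in rail: neck [  9.5 -50.1 117.8] tilt 38.2 roll -0.00 yaw -0.10 clr 4.8
F rail [ 4.1 -2.2  6. ] M rail [-0.28 -0.55 -0.11]
```

```bash
python3 -m crank '[[[0,-0.25,0.45,0,0,0,0],[0,-0.25,0.45,0,0,0,0],[0,-0.25,0.45,0,0,0,0]]]' 50 >/dev/null; python3 f.py
python3 -m crank '[[[0,-0.17,-0.1,0,0,0,0],[0,-0.35,-0.2,0,0,0,0],[0,-0.35,-0.2,0,0,0,0],[0,-0.35,-0.2,0,0,0,0]]]' 50 >/dev/null; python3 f.py
python3 -m crank '[[[0,0.17,0.1,0,0,0,0],[0,0.35,0.2,0,0,0,0],[0,0.5,0.3,0,0,0,0],[0,0.6,0.35,0,0,0,0],[0,0.6,0.35,0,0,0,0],[0,0.6,0.35,0,0,0,0]]]' 50 >/dev/null; python3 f.py
```

```text
q [-0.79  0.2   0.33  2.22  0.63  0.42 -2.81] F [ 5.6 -0.7 -2.7]
caddy in rail: neck [ 12.9 -50.4 113.7] tilt 38.1 roll -0.04 yaw -0.05 clr 6.1
F rail [ 5.6  0.6 -2.7] M rail [ 0.12 -0.28  0.05]
q [-0.78  0.2   0.33  2.22  0.62  0.43 -2.79] F [ 0.4 -0.6 -2.4]
caddy in rail: neck [ 14.3 -50.6 116.9] tilt 38.0 roll -0.06 yaw -0.04 clr 2.9
F rail [ 0.6 -0.5 -2.4] M rail [0.01 0.74 0.06]
q [-0.81  0.2   0.36  2.23  0.63  0.41 -2.81] F [ 5.  -2.7  5.1]
caddy in rail: neck [ 13.3 -49.8 112.9] tilt 38.3 roll 0.04 yaw -0.13 clr 5.6
F rail [ 5.4 -1.6  5.1] M rail [-0.28 -0.81 -0.09]
```

```bash
python3 -m crank '[[[0,-0.2,-0.12,0,0,0,0],[0,-0.4,-0.24,0,0,0,0],[0,-0.6,-0.35,0,0,0,0],[0,-0.6,-0.35,0,0,0,0],[0,-0.6,-0.35,0,0,0,0]]]' 50 >/dev/null; python3 f.py
python3 -m crank '[[[0,-0.15,-0.1,0,0,0,0],[0,-0.3,-0.17,0,0,0,0],[0,-0.3,-0.17,0,0,0,0],[0,-0.3,-0.17,0,0,0,0]]]' 50 >/dev/null; python3 f.py
python3 -c "
from ov import *
ov('8')"
```

```text
q [-0.8   0.2   0.35  2.22  0.61  0.42 -2.78] F [-0.6 -0.5 -3.5]
caddy in rail: neck [ 14.4 -50.5 116.9] tilt 38.0 roll -0.05 yaw -0.04 clr 2.9
F rail [-0.5 -0.6 -3.5] M rail [ 0.06  0.74 -0.02]
q [-0.8   0.19  0.34  2.21  0.61  0.43 -2.77] F [ 0.7 -0.  -2.6]
caddy in rail: neck [ 16.7 -50.3 120.2] tilt 38.1 roll -0.03 yaw -0.05 clr -0.7
F rail [ 0.7  0.1 -2.6] M rail [-0.01  0.75 -0.03]
moment [ 0.1519499   0.73939973 -0.02772006]
```

View pics/s8.png

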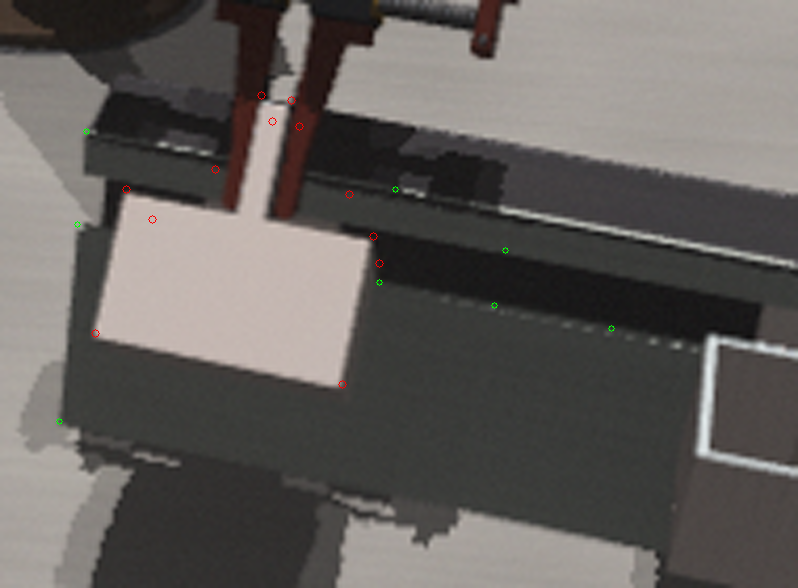

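View pics/w8.png

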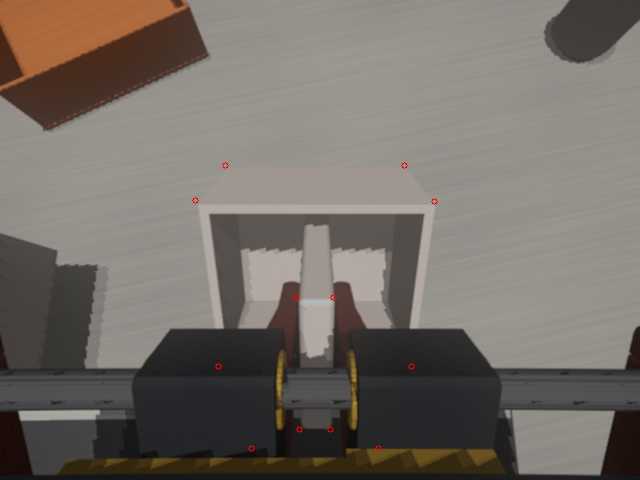

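At the +7.5 mm offset it's free, so the real groove window sits ~5.5 mm further out and up than my model along the tongue's normal. I'll re-centre and insert, watching force.

```bash
python3 -m crank '[[[0,0.1,-0.1,0,0,0,0],[0,0.2,-0.2,0,0,0,0],[0,0.35,-0.35,0,0,0,0],[0,0.45,-0.5,0,0,0,0],[0,0.57,-0.6,0,0,0,0],[0,0.57,-0.6,0,0,0,0],[0,0.57,-0.6,0,0,0,0]]]' 50 >/dev/null; python3 f.py
```

```text
q [-0.82  0.18  0.35  2.22  0.61  0.44 -2.79] F [ 0.4  1.1 -2.7]
caddy in rail: neck [  8.7 -50.2 122.8] tilt 38.1 roll -0.01 yaw -0.04 clr 0.9
F rail [ 0.2  1.2 -2.7] M rail [ 0.04  0.78 -0.03]
```

```bash
python3 -m crank '[[[0,0.12,-0.2,0,0,0,0],[0,0.25,-0.43,0,0,0,0],[0,0.25,-0.43,0,0,0,0],[0,0.25,-0.43,0,0,0,0]]]' 50 >/dev/null; python3 f.py
python3 -m crank '[[[0,0.12,-0.2,0,0,0,0],[0,0.25,-0.43,0,0,0,0],[0,0.25,-0.43,0,0,0,0],[0,0.25,-0.43,0,0,0,0]]]' 50 >/dev/null; python3 f.py
```

```text
q [-0.83  0.17  0.36  2.23  0.62  0.45 -2.8 ] F [ 0.1  0.4 -2.2]
caddy in rail: neck [  4.5 -50.2 125.5] tilt 38.1 roll -0.01 yaw -0.05 clr 0.8
F rail [ 0.   0.4 -2.2] M rail [0.03 0.79 0.03]
q [-0.84  0.16  0.36  2.23  0.62  0.46 -2.8 ] F [ 4.8 -1.4 -3.5]
caddy in rail: neck [  1.2 -50.1 128.6] tilt 38.2 roll -0.00 yaw -0.08 clr -2.1
F rail [ 5.  -0.3 -3.5] M rail [ 0.07 -0.27  0.05]
```

```bash
cat > sw.py <<'E'
import sys
from st import *
Tg2=np.load("Tg.npy")
exec(open("f.py").read().split("\n",1)[1])
a=[float(v) for v in sys.argv[1:]]
for i in range(0,len(a),3):
    print(a[i:i+3],row(railpose((a[i+1],a[i+2]),np.radians(a[i]),-50)@Tg2))
E
python3 sw.py 38 4.5 125.5 35 4.5 124.5 32 4.5 123
```

```text
q [-0.84  0.16  0.36  2.23  0.62  0.46 -2.8 ] F [ 4.8 -1.4 -3.5]
caddy in rail: neck [  1.2 -50.1 128.6] tilt 38.2 roll -0.00 yaw -0.08 clr -2.1
F rail [ 5.  -0.3 -3.5] M rail [ 0.07 -0.27  0.05]
[38.0, 4.5, 125.5] [-0.151, 0.446, -0.019, 0.0, -0.001, -0.003]
[35.0, 4.5, 124.5] [-0.222, 0.763, -0.02, 0.0, -0.001, -0.055]
[32.0, 4.5, 123.0] [-0.257, 1.129, -0.02, 0.0, -0.002, -0.107]
```

```bash
python3 -m crank '[[[0,-0.2,0.3,0,0,0,0],[0,-0.25,0.45,0,0,0,0],[0,-0.3,0.6,0,0,0,-0.025],[0,-0.3,0.76,0,0,0,-0.055],[0,-0.33,0.76,0,0,0,-0.055],[0,-0.33,0.76,0,0,0,-0.055]]]' 50 >/dev/null; python3 sw.py  35 4.5 124.5 32 4.5 122.5 28 4 120.5
```

```text
q [-0.76  0.18  0.32  2.18  0.47  0.48 -2.63] F [-0.1 -1.1 -2.5]
caddy in rail: neck [  4.9 -50.7 124.1] tilt 34.9 roll -0.09 yaw -0.11 clr 0.6
F rail [ 0.1 -1.1 -2.5] M rail [0.06 0.69 0.01]
[35.0, 4.5, 124.5] [0.021, -0.053, -0.079, -0.001, -0.002, 0.001]
[32.0, 4.5, 122.5] [-0.013, 0.357, -0.081, -0.001, -0.002, -0.051]
[28.0, 4.0, 120.5] [-0.023, 0.83, -0.082, -0.001, -0.002, -0.121]
```

Free. The swing continues.

```bash
python3 -m crank '[[[0,0,0.18,-0.04,0,0,-0.025],[0,-0.01,0.36,-0.08,-0.001,-0.002,-0.051],[0,-0.01,0.36,-0.08,-0.001,-0.002,-0.051],[0,-0.01,0.36,-0.08,-0.001,-0.002,-0.051]]]' 50 >/dev/null; python3 sw.py 
python3 -m crank '[[[0,0,0.23,0,0,0,-0.035],[0,0,0.47,0,0,0,-0.07],[0,0,0.47,0,0,0,-0.07],[0,0,0.47,0,0,0,-0.07]]]' 50 >/dev/null; python3 sw.py 28 4 119 25 4 118 25 4 120 22 3 116
```

```text
q [-0.71  0.2   0.29  2.15  0.36  0.52 -2.5 ] F [ 0.3 -0.7 -2.2]
caddy in rail: neck [  4.2 -50.  122.4] tilt 32.0 roll -0.01 yaw 0.01 clr 0.8
F rail [ 0.5 -0.6 -2.2] M rail [ 0.   0.6 -0. ]
q [-0.63  0.23  0.25  2.09  0.23  0.58 -2.36] F [-0.2 -0.9 -2.4]
caddy in rail: neck [  3.5 -50.1 120.3] tilt 28.1 roll -0.03 yaw 0.00 clr 0.8
F rail [ 0.  -0.9 -2.4] M rail [-0.01  0.54 -0.  ]
[28.0, 4.0, 119.0] [-0.007, 0.144, -0.005, -0.0, -0.0, -0.001]
[25.0, 4.0, 118.0] [-0.095, 0.468, -0.006, -0.0, -0.0, -0.053]
[25.0, 4.0, 120.0] [-0.157, 0.278, -0.006, -0.0, -0.0, -0.053]
[22.0, 3.0, 116.0] [-0.044, 0.861, -0.007, -0.0, -0.0, -0.106]
```

```bash
python3 -m crank '[[[0,-0.05,0.18,0,0,0,-0.026],[0,-0.08,0.37,0,0,0,-0.053],[0,-0.08,0.37,0,0,0,-0.053],[0,-0.08,0.37,0,0,0,-0.053]]]' 50 >/dev/null; python3 sw.py 
python3 -m crank '[[[0,0,0.2,0,0,0,-0.026],[0,0,0.42,0,0,0,-0.053],[0,0,0.42,0,0,0,-0.053],[0,0,0.42,0,0,0,-0.053]]]' 50 >/dev/null; python3 sw.py 22 3 117 22 3 115 19 3 116 19 2 116 19 2 114
```

```text
q [-0.58  0.26  0.22  2.05  0.15  0.63 -2.28] F [-0.5 -0.2 -2.8]
caddy in rail: neck [  3.4 -49.9 118.9] tilt 25.0 roll -0.01 yaw 0.02 clr 0.8
F rail [-0.5 -0.3 -2.8] M rail [0.09 0.45 0.05]
q [-0.54  0.28  0.2   2.01  0.09  0.68 -2.2 ] F [-0.6 -0.2 -2.2]
caddy in rail: neck [  2.7 -49.9 116.7] tilt 22.0 roll -0.01 yaw 0.02 clr 1.6
F rail [-0.6 -0.3 -2.2] M rail [0.07 0.27 0.03]
[22.0, 3.0, 117.0] [-0.035, -0.019, 0.015, -0.0, 0.0, 0.0]
[22.0, 3.0, 115.0] [0.007, 0.176, 0.015, -0.0, 0.0, 0.0]
[19.0, 3.0, 116.0] [-0.133, 0.307, 0.014, -0.0, 0.0, -0.052]
[19.0, 2.0, 116.0] [-0.035, 0.286, 0.014, -0.0, 0.0, -0.052]
[19.0, 2.0, 114.0] [0.007, 0.482, 0.014, -0.0, 0.0, -0.052]
```

```bash
python3 -m crank '[[[0,-0.05,0.2,0,0,0,-0.026],[0,-0.11,0.4,0,0,0,-0.052],[0,-0.11,0.4,0,0,0,-0.052],[0,-0.11,0.4,0,0,0,-0.052]]]' 50 >/dev/null; python3 sw.py 16 3 114 16 2 115 16 3 115
```

```text
q [-0.5   0.31  0.19  1.97  0.04  0.73 -2.14] F [-0.2  0.6 -2.7]
caddy in rail: neck [  3.  -49.8 115.1] tilt 19.0 roll -0.00 yaw 0.02 clr 2.0
F rail [-0.4  0.6 -2.7] M rail [ 0.02  0.25 -0.03]
[16.0, 3.0, 114.0] [-0.1, 0.336, 0.018, -0.0, 0.0, -0.053]
[16.0, 2.0, 115.0] [-0.017, 0.222, 0.019, -0.0, 0.0, -0.053]
[16.0, 3.0, 115.0] [-0.116, 0.238, 0.019, -0.0, 0.0, -0.053]
```

```bash
python3 -m crank '[[[0,-0.05,0.17,0,0,0,-0.026],[0,-0.1,0.33,0.01,0,0,-0.053],[0,-0.1,0.33,0.01,0,0,-0.053],[0,-0.1,0.33,0.01,0,0,-0.053]]]' 50 >/dev/null; python3 sw.py 13 3 113 13 2 113 13 2 112
```

```text
q [-0.47  0.34  0.17  1.93 -0.01  0.79 -2.09] F [-0.3  0.  -3. ]
caddy in rail: neck [  3.  -49.9 114.1] tilt 16.0 roll 0.00 yaw 0.01 clr 1.9
F rail [-0.3 -0.1 -3. ] M rail [0.05 0.12 0.  ]
[13.0, 3.0, 113.0] [-0.108, 0.336, 0.009, -0.0, 0.0, -0.052]
[13.0, 2.0, 113.0] [-0.008, 0.325, 0.009, -0.0, 0.0, -0.052]
[13.0, 2.0, 112.0] [0.002, 0.425, 0.009, -0.0, 0.0, -0.052]
```

```bash
python3 -m crank '[[[0,-0.02,0.17,0,0,0,-0.026],[0,-0.05,0.33,0.01,0,0,-0.052],[0,-0.05,0.33,0.01,0,0,-0.052],[0,-0.05,0.33,0.01,0,0,-0.052]]]' 50 >/dev/null; python3 sw.py 10 2 112.5 10 1 112.5 10 1 112
python3 -c "
from ov import *
ov('9')"
```

```text
q [-0.44  0.37  0.16  1.89 -0.04  0.84 -2.05] F [-0.5  0.  -1.6]
caddy in rail: neck [  2.4 -49.9 113. ] tilt 13.0 roll 0.01 yaw 0.01 clr 1.9
F rail [-0.5 -0.1 -1.6] M rail [ 0.01  0.1  -0.02]
[10.0, 2.0, 112.5] [-0.078, 0.275, 0.007, 0.0, 0.0, -0.052]
[10.0, 1.0, 112.5] [0.022, 0.269, 0.007, 0.0, 0.0, -0.052]
[10.0, 1.0, 112.0] [0.025, 0.319, 0.007, 0.0, 0.0, -0.052]
moment [ 0.0278982   0.09667968 -0.02247608]
```

View pics/s9.png

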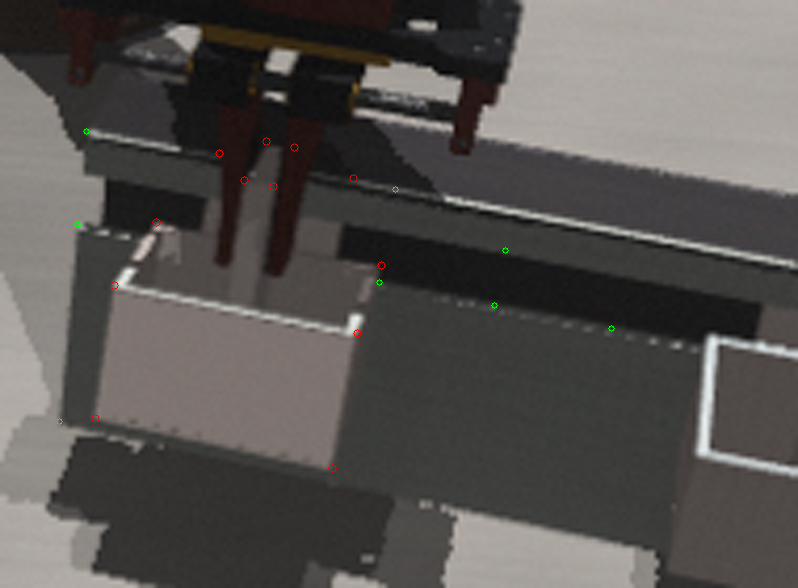

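```bash
python3 -m crank '[[[0,0,0.13,0,0,0,-0.026],[0,0.0,0.27,0.01,0,0,-0.052],[0,0.0,0.27,0.01,0,0,-0.052],[0,0.0,0.27,0.01,0,0,-0.052]]]' 50 >/dev/null; python3 sw.py 7 1 111.5 7 0 112 7 -1 112
```

```text
q [-0.41  0.4   0.15  1.85 -0.07  0.9  -2.01] F [-0.   0.6 -2.9]
caddy in rail: neck [  1.3 -50.  112.5] tilt 10.0 roll 0.01 yaw 0.01 clr 1.5
F rail [-0.2  0.6 -2.9] M rail [ 0.05  0.03 -0.02]
[7.0, 1.0, 111.5] [-0.086, 0.331, -0.0, 0.0, 0.0, -0.052]
[7.0, 0.0, 112.0] [0.014, 0.281, -0.0, 0.0, 0.0, -0.052]
[7.0, -1.0, 112.0] [0.114, 0.281, -0.0, 0.0, 0.0, -0.052]
```

```bash
python3 -m crank '[[[0,0,0.14,0,0,0,-0.026],[0,0.02,0.29,0,0,0,-0.052],[0,0.02,0.29,0,0,0,-0.052],[0,0.02,0.29,0,0,0,-0.052]]]' 50 >/dev/null; python3 sw.py 4 -1.5 111.8 
python3 -m crank '[[[0,0.02,0.14,0,0,0,-0.026],[0,0.05,0.28,0,0,0,-0.052],[0,0.05,0.28,0,0,0,-0.052],[0,0.05,0.28,0,0,0,-0.052]]]' 50 >/dev/null; python3 sw.py 2 -1 111.5 0 -2 111 0 -3 111
```

```text
q [-0.39  0.43  0.15  1.81 -0.1   0.96 -1.98] F [ 0.1  0.3 -2.9]
caddy in rail: neck [-1.000e-01 -5.000e+01  1.119e+02] tilt 7.0 roll 0.02 yaw 0.01 clr 1.3
F rail [-0.   0.4 -2.9] M rail [ 0.07 -0.13  0.01]
[4.0, -1.5, 111.8] [0.022, 0.245, 0.002, 0.0, 0.0, -0.053]
q [-0.37  0.46  0.14  1.77 -0.12  1.01 -1.95] F [ 0.4 -0.8 -2.5]
caddy in rail: neck [ -1.7 -50.  111.5] tilt 4.1 roll 0.02 yaw 0.01 clr 0.9
F rail [ 0.6 -0.7 -2.5] M rail [-0.03 -0.54  0.09]
[2.0, -1.0, 111.5] [-0.154, 0.147, 0.003, 0.0, 0.0, -0.036]
[0.0, -2.0, 111.0] [-0.134, 0.361, 0.002, 0.0, 0.0, -0.071]
[0.0, -3.0, 111.0] [-0.035, 0.371, 0.002, 0.0, 0.0, -0.071]
```

```bash
python3 -m crank '[[[0,-0.04,0.1,0,0,0,-0.018],[0,-0.05,0.18,0,0,0,-0.036],[0,-0.05,0.18,0,0,0,-0.036],[0,-0.05,0.18,0,0,0,-0.036]]]' 50 >/dev/null; python3 sw.py 0 -2 111 0 -3 111 0 -3 110
```

```text
q [-0.35  0.48  0.13  1.74 -0.14  1.05 -1.94] F [ 2.5 -1.7 -2.2]
caddy in rail: neck [ -1.7 -49.9 111.3] tilt 1.9 roll 0.03 yaw -0.00 clr 0.6
F rail [ 2.8 -1.1 -2.2] M rail [-0.06 -0.76  0.08]
[0.0, -2.0, 111.0] [-0.051, 0.186, 0.004, 0.001, -0.0, -0.034]
[0.0, -3.0, 111.0] [0.048, 0.2, 0.004, 0.001, -0.0, -0.034]
[0.0, -3.0, 110.0] [0.034, 0.299, 0.004, 0.001, -0.0, -0.034]
```

```bash
python3 -m crank '[[[0,-0.06,0.1,0,0,0,-0.017],[0,-0.1,0.2,0,0,0,-0.034],[0,-0.1,0.22,0,0,0,-0.034],[0,-0.1,0.22,0,0,0,-0.034]]]' 50 >/dev/null; python3 sw.py 0 -2 110 0 -2 109.5
python3 -c "
from ov import *
ov('10')"
```

```text
q [-0.34  0.51  0.13  1.71 -0.15  1.09 -1.92] F [ 3.3 -0.7 -2.4]
caddy in rail: neck [ -1.6 -49.9 110.4] tilt -0.0 roll 0.03 yaw -0.00 clr 0.4
F rail [ 3.3  0.1 -2.4] M rail [-0.08 -1.1   0.14]
[0.0, -2.0, 110.0] [0.032, 0.044, 0.009, 0.001, 0.0, 0.0]
[0.0, -2.0, 109.5] [0.023, 0.094, 0.009, 0.001, 0.0, 0.0]
moment [-0.30853651 -1.06188601  0.14105613]
```

View pics/s10.png

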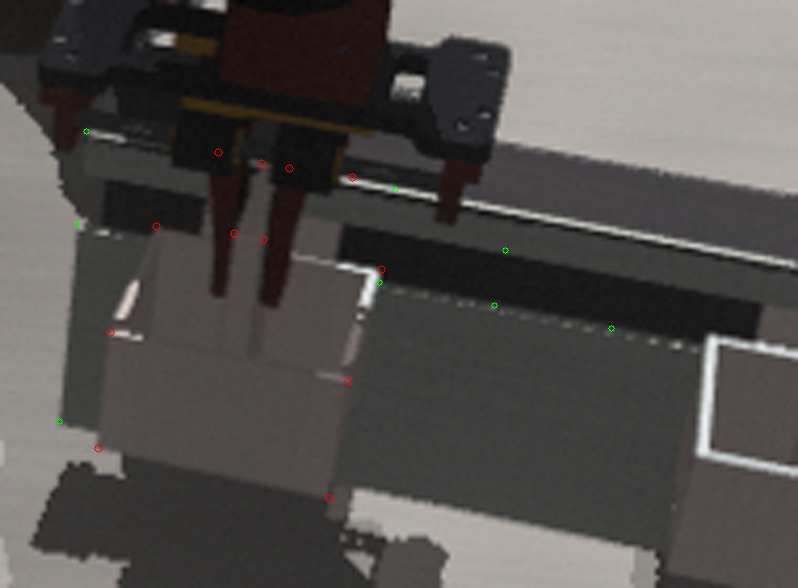

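Level, back on the face. Lowering until the sill takes the weight.

```bash
python3 -m crank '[[[0,-0.01,0.05,0,0,0,0],[0,-0.03,0.1,0,0,0,0],[0,-0.03,0.1,0,0,0,0],[0,-0.03,0.1,0,0,0,0]]]' 50 >/dev/null; python3 sw.py
python3 -m crank '[[[0,-0.01,0.05,0,0,0,0],[0,-0.02,0.1,0,0,0,0],[0,-0.02,0.1,0,0,0,0],[0,-0.02,0.1,0,0,0,0]]]' 50 >/dev/null; python3 sw.py
```

```text
q [-0.34  0.51  0.13  1.71 -0.15  1.09 -1.92] F [ 4.4 -1.3  1.7]
caddy in rail: neck [ -1.6 -49.8 110. ] tilt 0.0 roll 0.05 yaw 0.01 clr -0.0
F rail [ 4.6 -0.3  1.7] M rail [-0.11 -0.9   0.12]
q [-0.34  0.51  0.13  1.71 -0.15  1.09 -1.92] F [ 2.  -2.4 10.1]
caddy in rail: neck [ -1.5 -49.9 109.9] tilt 0.0 roll 0.06 yaw 0.00 clr -0.1
F rail [ 2.4 -2.  10.1] M rail [-0.4  -0.05  0.23]
```

```bash
python3 -m crank '[[[0,0.01,-0.08,0,0,0,0],[0,0.01,-0.08,0,0,0,0],[0.1,0.01,-0.08,0,0,0,0],[0.25,0.01,-0.08,0,0,0,0],[0.5,0.01,-0.08,0,0,0,0],[0.5,0.01,-0.08,0,0,0,0],[0.5,0.01,-0.08,0,0,0,0],[0.5,0.01,-0.08,0,0,0,0],[0.5,0.01,-0.08,0,0,0,0],[0.5,0.01,-0.08,0,0,0,0]]]' 50
python3 -c "
from ov import *
ov('11')"
```

```text
clock: 18.85
tcp_pos: [0.5528, 0.1166, 0.1252]
tool_rot: [-0.137, 0.014, 0.707, -0.694]
wrist_force: [-0.1, 0.8, 0.2]
finger_gap: 0.0437
moment [ 0.02413307 -0.14056158  0.02815465]
```

View pics/s11.png

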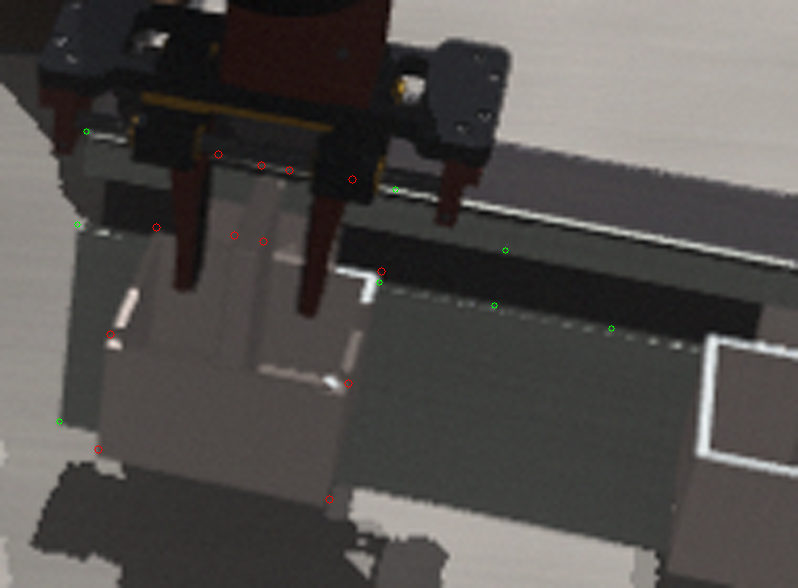

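Released and still hanging. Retracting upward along the fingers.

```bash
python3 -m crank '[[[0.5,0,-0.5,0,0,0,0],[0.5,0,-1.5,0,0,0,0],[0.5,0,-3,0,0,0,0],[0.5,0,-5,0,0,0,0],[0.5,0,-7.5,0,0,0,0],[0.5,0,-10.5,0,0,0,0],[0.5,0,-13.5,0,0,0,0],[0.5,0,-16,0,0,0,0],[0.5,0,-18,0,0,0,0],[0.5,0,-18,0,0,0,0],[0.5,0,-18,0,0,0,0]]]' 50
python3 - <<'E'
from tgt import *
for n in("scene","side","wrist"): cv2.imwrite(f"pics/{n}12.png",read_camera(n)[:,:,::-1])
a=cv2.imread("pics/scene12.png")
cv2.imwrite("pics/s12.png",cv2.resize(a[190:340,370:630],None,fx=3,fy=3,interpolation=cv2.INTER_CUBIC))
E
```

```text
clock: 19.87
tcp_pos: [0.5843, 0.11, 0.3044]
tool_rot: [-0.136, 0.015, 0.707, -0.694]
wrist_force: [-0.0, 0.9, -0.3]
finger_gap: 0.0438
```

View pics/s12.png

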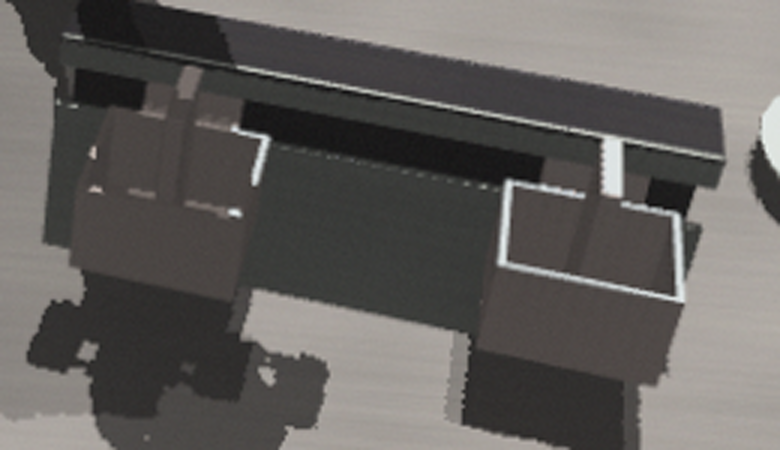

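View pics/wrist12.png

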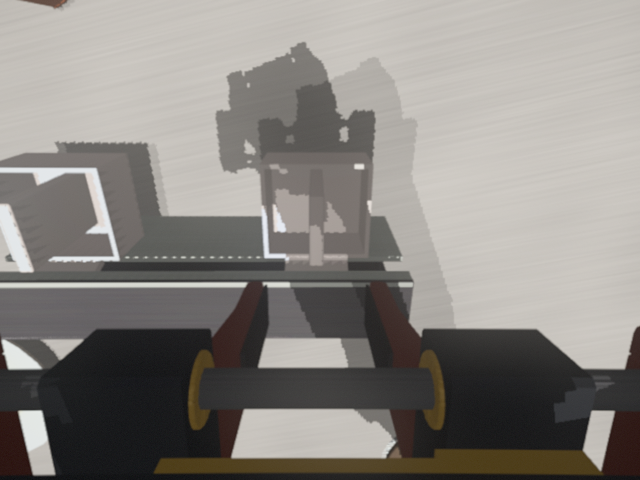

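View pics/scene12.png

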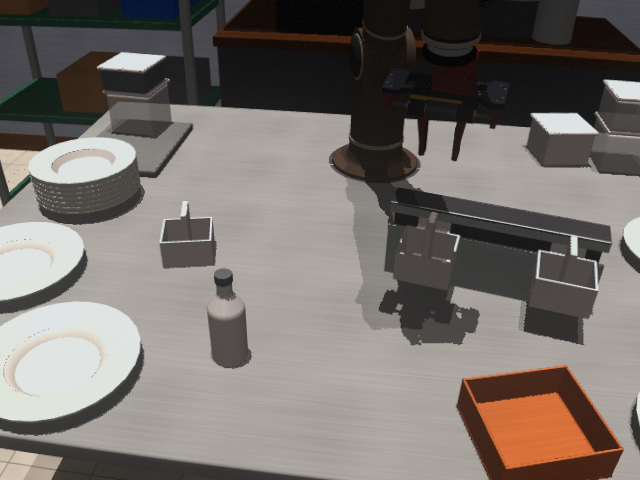

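```bash
python3 - <<'E'
from tgt import *
for y in (-50,190):
    for d in (0,3):
        C=yawT(RAIL)@mk(incaddy(np.radians(d)),[.045,y/1000,.058])
        P=np.array([(C@np.r_[np.array(p)/1000,1])[:3] for p in [[45,-50,60],[45,50,60],[-45,50,60],[45,-50,0],[45,50,0]]])
        print(y,d,np.round((proj(P,"scene")-[370,190]+.5)*3).tolist())
E
python3 - <<'E'
import cv2
a=cv2.imread("pics/scene12.png")
cv2.imwrite("pics/z12.png",cv2.resize(a[205:300,380:480],None,fx=7,fy=6,interpolation=cv2.INTER_CUBIC))
E
```

```text
-50 0 [[79.0, 176.0], [250.0, 211.0], [273.0, 131.0], [71.0, 258.0], [236.0, 294.0]]
-50 3 [[81.0, 170.0], [251.0, 205.0], [273.0, 132.0], [71.0, 255.0], [236.0, 291.0]]
190 0 [[500.0, 262.0], [688.0, 300.0], [683.0, 211.0], [478.0, 346.0], [659.0, 385.0]]
190 3 [[502.0, 256.0], [689.0, 294.0], [681.0, 211.0], [479.0, 343.0], [660.0, 382.0]]
```

View pics/z12.png

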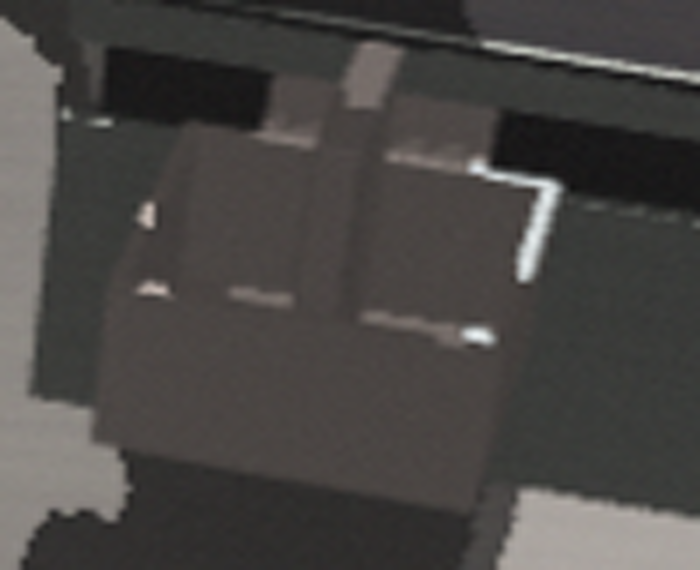

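```bash
python3 -c "
from rig import *
s=get_state(); print(s['clock'],s['joint_velocities'].round(3)); print(job_done())"
```

```text
20.0167 [-0.     0.006 -0.002  0.004  0.     0.001 -0.001]
the job is handed in; nothing more can be done
None
```

The tongued caddy now hangs in the free stretch of the rail, its centre about 50 mm to the robot's right of mid-stretch. I lifted it by the handle, tilted it 38° front up, and slipped the tongue through the groove. I then swung it down level, let the sill take its weight, and released it. The job was handed in at about 20 s.

**Last checks**
- **Hanging:** after release, the scene and wrist pictures show the caddy on the rail like the one beside it. Its corners are within about 2 px of the level home pose. One front rim corner was up to 4 px off, but I read it off a dark, unclear edge.
- **Level and seated:** the tilt looks within about 1°. The sill took the weight at 110 mm, the given height. The back face met the rail about 2 mm further out than my estimate.
- **Clear of the robot:** the gripper was about 18 cm away, with the wrist force near zero.
- **Plain caddy:** it stands where it was.

**What disagreed:** on the first insertion the tongue's underside touched something low, probably the sill. My model gave about 6 mm of clearance there, and the contact force was about 10 N. I backed off, felt for the free window about 5 mm further up and out, and inserted along that line. The swing then ran almost without contact, with a light push against the face over the last few degrees. I did not find the cause of that mismatch.

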